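# Unload the embossing press

### The job

A stamped patch is still under the head of the embossing press, on its sliding jig, and someone has stood the maul on the slideway in front of it. First stand the maul upright on the stone slab, out of the way; then draw the jig straight out along its guides and put it down flat on the middle of the cork mat, lying lengthwise along the mat. Do not touch the hot press head, do not let the maul fall over, and leave the other things on the bench where they are.

Things in the scene. Friction and masses are not known exactly. Their poses are not given: they have to be found in the camera images.
- press: Fixed bench press: grey C-frame casting, aluminium work table (slideway), head on a ram. Origin on the bench (height 0) right below the head's centre; -x is its front, the way the jig comes out; z up. Slideway level, 80 mm above the bench, 160 mm wide, reaching 275 mm in front of the origin. Back stop 32 mm behind the origin, column 75 mm behind it and farther.
- guide_end (a point): Point on the slideway's centre line and surface, level with the front ends of the two steel guide strips, 60 mm in front of the press's origin; axes as the press. The strips run back from here 110 mm, 97 mm apart inside, 18 mm high; keeper lips on them reach 8.5 mm inwards, 12 mm above the slideway, over the jig's edges, so the jig can be lifted only once its rear end has come past this point.
- press_head: Hot head, fixed, ochre block with a brass die below; frame as the press. 64 mm along x (front face 32 mm in front of the origin), 84 mm wide, 116 to 174 mm above the bench; black knob (to y -74 mm) and wooden grip (to y +120 mm) at its sides, 157 mm up. Above it ram and casting, up to 390 mm high and 33 mm in front of the origin; behind, a hand lever up to 570 mm.
- jig_grip (a point): Centre of the sliding jig's grip: upright wooden block 70 mm along x, 24 mm thick along y, 52 mm high, on the plate (8 to 60 mm above its underside). This point is 34 mm above the underside and 45 mm from the plate's centre towards its front end (-x). +x points to the rear end, which starts under the head. Take it across y from above. Starts 115 to 127 mm in front of the press's origin.
- jig_mid (a point): Centre of the underside of the jig's plate; axes as jig_grip. Aluminium plate 200 (x) by 90 (y) by 8 mm, loose on the slideway with 3.5 mm play each side and 4 mm under the lips; about 0.36 kg, centre of mass some 10 mm towards the front. A leather patch with a low fence is fixed on its rear part, 12 mm above the underside at most. Starts 70 to 82 mm in front of the press's origin.
- maul_mid (a point): Centre, half-way up, of a leather-worker's maul standing on its head: white nylon head 62 mm across at the foot, 56 mm on top, 95 mm high; dark wooden handle up from it, 28 mm thick, 100 mm long; 195 mm in all, this point 97.5 mm above the foot. z along the handle, up. About 0.4 kg. Take the handle from above, 40 to 80 mm above this point. Starts some 226 mm in front of the press's origin.
- slab: Stone slab, fixed on the bench, 130 by 130 mm, 25 mm thick. Origin at the centre of its underside, on the bench. It and the cork mat may be in either place.
- cork: Cork mat, fixed on the bench, 240 mm along its x, 140 mm along its y, 10 mm thick. Origin at the centre of its underside, on the bench.
- wax_tin: Bystander: low round tin, 68 mm across, 45 mm high. Origin at its underside.
- foil_roll: Bystander: copper-coloured foil roll standing on end, 58 mm across, 75 mm high. Origin at its underside.
- rivet_jar: Bystander: glass jar with a steel cap, 56 mm across, 75 mm high. Origin at its underside.

How it is judged:
On the way, in this order (a step that is already met when the one before it is completed fails the run):
1. the maul stands on the slab, let go (x of maul_mid in the frame of slab between -0.05 and 0.05 m and y of maul_mid in the frame of slab between -0.05 and 0.05 m and z of maul_mid in the frame of slab between 0.1175 and 0.1275 m and angle between maul_mid's own z axis and vertical below 0.1 rad and contact force between the fingers and maul below 0.1 N), for 0.2 s.
2. the jig has been drawn out along the slideway, its rear end clear of the head and all but clear of the guide strips (x of jig_mid in the frame of press between -0.3 and -0.15 m and y of jig_mid in the frame of press between -0.03 and 0.03 m and z of jig_mid in the frame of press between 0.07 and 0.1 m).
At the end, for the whole second after the job is handed in: Maul upright (0.1 rad) and still on the slab, within 50 mm of its centre along each side; jig flat (0.05 rad) and still on the cork mat, centre within 30 mm of the mat's centre along each side, lengthwise within 0.2 rad (either end first) (x of maul_mid in the frame of slab between -0.05 and 0.05 m and y of maul_mid in the frame of slab between -0.05 and 0.05 m and z of maul_mid in the frame of slab between 0.1175 and 0.1275 m and angle between maul_mid's own z axis and vertical below 0.1 rad and x of jig_mid in the frame of cork between -0.03 and 0.03 m and y of jig_mid in the frame of cork between -0.03 and 0.03 m and z of jig_mid in the frame of cork between 0.006 and 0.014 m and angle between the x axis of jig_mid and the x axis of cork, either way round below 0.2 rad and angle between jig_mid's own z axis and vertical below 0.05 rad and linear speed of each of jig, maul below 0.02 m/s); the robot touches nothing.
It fails at once if the press head is touched (over 2 N) by the robot, the jig or the maul (contact force between any of the arm, the fingers, jig, maul and press_head above 2 N).
It fails at once if the maul falls over (leans more than 0.6 rad) (angle between maul_mid's own z axis and vertical above 0.6 rad).
It fails at once if a bystander is moved more than 30 mm (distance of any of wax_tin, foil_roll, rivet_jar from where it was at the start of the episode above 0.03 m).
It also fails if it takes over 59 s, if anything falls off the work surface, if the arm or the gripper's body presses on something with over 40 N, if the wrist force passes 120 N, or if a joint passes its speed limit or range.

### The arm

A 6-joint arm with a two-finger parallel gripper is mounted at the origin on the work surface. World frame = base frame: x ahead of the robot, y to its left, z up, the work surface at z = 0. Lengths are in m, angles in rad, forces in N, time in s.
With the tool pointing down it reaches from about 0.25 to 0.775 m from the base axis. Payload 4 kg.
Tool frame: the origin (TCP) lies at the very end of the fingers, on their centre line; the grasp point (between the pads) lies 19 mm behind it; z points along the fingers, x is the direction in which the jaws open and shut, and the axes are right-handed (so a half turn about z gives the same grasp; the last joint's range is limited). The gripper opens to 94 mm and grips with 3 to 60 N. Pads are 16 mm wide; open, the fingers measure 119 mm over their backs; the gripper's body (75 mm by 177 mm) begins 78 mm behind the grasp point.
Start: joints at [-0.103, 0.087, 1.371, -0, 1.684, -0.103], TCP at [0.55, -0, 0.206] pointing down, gripper open.
Joint ranges: [-3.1, 3.1], [-0.76, 2.03], [0.27, 2.55], [-1.08, 4.22], [0.17, 2.65], [-2.57, 2.57]. Speed limits (rad/s): [2.79, 2.79, 3.14, 3.14, 3.14, 3.14].

### API

Orientations are given as [roll, pitch, yaw] about the fixed x, y, z axes, in that order (R = Rz(yaw) Ry(pitch) Rx(roll)).
In Python, from bench import robot, cams, ticket gives the robot as it stands.
- The arm moves only by the tool jog_arm, never from a script. Its argument "series" is a list of rows, each an object of numbers: "x", "y", "z": the shift along the tool's x, y, z in m; "rx", "ry", "rz": the turn, a rotation vector about the tool's x, y, z in degrees. A call has 1 to 12 rows; each row shifts and turns the pose as measured when the row begins, along the tool's axes as they then stand; what a row does not reach is not made up. A row lasts 1/12 s, in which the tool goes at most 41.7 mm and 7.16 degrees, less where a joint would pass 70% of its speed; a pose out of reach is approached as far as the arm can. A call with a gripper value outside its range is refused whole. "claw" is the opening, from 0 (shut) to 1 (fully open), set as the call begins (left out, the last holds). The fingers move at their own pace and stop on an object; the grip force is fixed at half the most. Time passes only in rows, so rows that do not move let the fingers close. It gives the time, the measured TCP pose, the force and the opening at its end, in the units of the state.
- robot.get_obs(): the state, without advancing time (a new reading comes with each control period).
- cams.snapshot(name): name is "scene" or "side" or "wrist"; returns a dict with "img" (480x640x3 uint8, red, green, blue), "mtx" (3x3 intrinsics, pixels), "origin" and "attitude" of the camera in the world. Camera axes: x right, y down, z forward; pixel columns grow to the right and rows downward; lengths in m; the calibration is good to about 2 mm. The wrist camera is an equidistant fisheye: a pixel r from the principal point sees the ray r / f radians off the axis. A picture is of the moment at which its call begins. There is no depth.
- ticket.close_job(): hands the job in, once; it reports no verdict.
Trained networks look in a picture, given as the dict that the camera call returned (one of the last four; its "shot" number tells which), for a name from the list of things; names that differ only in an ending like _2 or _b are one class to them, and where a whole thing is asked for, a point or a joint stands for the part that bears it (a point fixed in the world has none). Each returns a list of dicts, best first, with "p" (0 to 1); they miss things now and then, are a little off and sometimes report something else, mostly with a low value. They report only what shows in the picture. A call takes as long as a camera call.
- cams.look_for(thing, picture): "bbox" ([left, top, width, height] in pixels, round what is visible of it).
The state is a dict: "time": time; "joint_positions": joint angles; "qvel": joint speeds; "joint_torque": joint torques, N m; "tool_pos": TCP position; "ee_rot": TCP orientation; "wrist_force": force on the tool from outside, world axes, zero at the start; "wrist_torque": the same for the moment, N m; "width": finger opening in m.
Only numpy, scipy, OpenCV 4.12 (cv2) and the standard library are available. Lean on these libraries where they do the work, as an engineer would, in place of code of your own. Each camera call takes 0.05 s, during which the arm holds its last target.

## Working session

There is one attempt and no reset: what is moved stays moved. The work goes in short steps, Python scripts to look and compute and a tool call to move; the robot and the scene stay as the last step left them, time stands still between calls to the robot, and variables do not carry over. Pictures are saved under pics/ and viewed, and the job is handed in when it is done.

Besides the shell and the picture viewer there is one more tool, called after "Call:" as name([rows], argument=value, ...), one row to a line, values as JSON. jog_arm: Moves the arm, as the interface text tells. Its arguments: {"type":"object","properties":{"series":{"type":"array","items":{"type":"object","properties":{"x":{"type":"number"},"y":{"type":"number"},"z":{"type":"number"},"rx":{"type":"number"},"ry":{"type":"number"},"rz":{"type":"number"}}}},"claw":{"type":"number"}},"required":["series"]}

```bash
mkdir -p pics; ls; cat > h.py <<'E'
import numpy as np, cv2, json
from bench import robot, cams, ticket
from scipy.spatial.transform import Rotation as R
def snap(n,f):
    s=cams.snapshot(n); cv2.imwrite('pics/'+f,cv2.cvtColor(s['img'],cv2.COLOR_RGB2BGR)); return s
E
python3 - <<'E'
from h import *
for n in ['scene','side','wrist']:
    s=snap(n,n+'0.png'); print(n,{k:(np.round(v,3).tolist() if not isinstance(v,(int,dict,str)) else v) for k,v in s.items() if k!='img'})
    for t in ['press','press_head','jig_grip','maul_mid','slab','cork','wax_tin','foil_roll','rivet_jar']:
        print(t,[(np.round(d['bbox'],0).tolist(),round(d['p'],2)) for d in cams.look_for(t,s)][:3])
print(robot.get_obs())
E
```

```text
pics
scene {'mtx': [[468.478, 0.0, 318.29], [0.0, 468.478, 242.609], [0.0, 0.0, 1.0]], 'origin': [0.938, 0.389, 1.052], 'attitude': [-2.624, 0.004, 2.325], 'shot': 1}
press [([96.0, 0.0, 230.0, 250.0], 0.63)]
press_head [([185.0, 128.0, 59.0, 54.0], 0.58), ([215.0, 162.0, 59.0, 55.0], 0.29)]
jig_grip [([210.0, 162.0, 67.0, 56.0], 0.61), ([186.0, 128.0, 60.0, 56.0], 0.42)]
maul_mid [([282.0, 159.0, 23.0, 62.0], 0.81)]
slab [([396.0, 319.0, 81.0, 80.0], 0.6)]
cork [([306.0, 245.0, 107.0, 101.0], 0.8)]
wax_tin [([248.0, 327.0, 32.0, 39.0], 0.61)]
foil_roll [([333.0, 380.0, 25.0, 32.0], 0.55)]
rivet_jar [([479.0, 250.0, 33.0, 36.0], 0.57), ([331.0, 379.0, 29.0, 31.0], 0.35)]
side {'mtx': [[444.841, 0.0, 313.558], [0.0, 444.841, 242.055], [0.0, 0.0, 1.0]], 'origin': [0.243, -0.582, 0.924], 'attitude': [-2.425, 0.003, -0.471], 'shot': 2}
press [([293.0, 259.0, 309.0, 219.0], 0.73), ([161.0, 206.0, 25.0, 32.0], 0.35)]
press_head [([363.0, 345.0, 61.0, 49.0], 0.66)]
jig_grip [([327.0, 307.0, 90.0, 89.0], 0.87)]
maul_mid [([313.0, 242.0, 26.0, 74.0], 0.59)]
slab [([231.0, 174.0, 50.0, 42.0], 
[... 603 characters left out ...]
l []
rivet_jar []
{'time': 1.5, 'joint_positions': array([-1.03097515e-01,  8.71917801e-02,  1.37069276e+00,  2.78045706e-05,
        1.68358726e+00, -1.03117547e-01]), 'qvel': array([ 0.00258465,  0.00040132,  0.00098419, -0.00153516, -0.00045983,
       -0.00108926]), 'joint_torque': array([ 5.65196697e-04, -3.40024638e+01, -3.02590764e+01,  7.18478858e-02,
        2.37754447e-02,  4.24876100e-05]), 'tool_pos': array([5.50026304e-01, 3.76480726e-06, 2.05514053e-01]), 'ee_rot': array([-3.14157761e+00, -1.23058369e-04,  2.31621169e-05]), 'wrist_force': array([-0.29126904,  0.12504402,  0.08304061]), 'wrist_torque': array([-0.00972287,  0.00076357,  0.01905023]), 'width': 0.09384487377278149}
```

View pics/scene0.png

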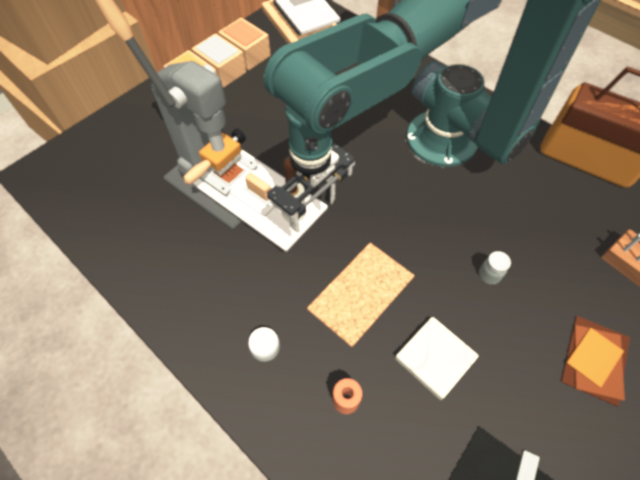

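View pics/side0.png

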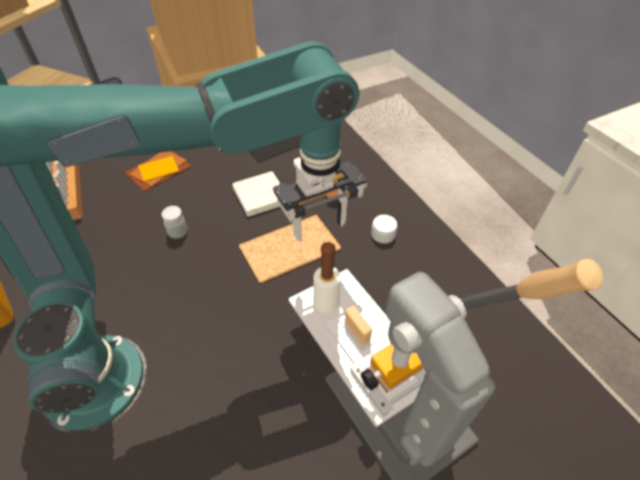

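View pics/wrist0.png

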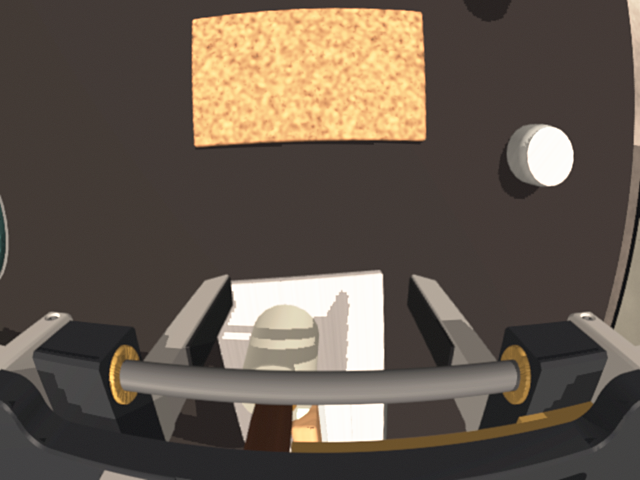

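The scene view shows the press at top left, the maul in front of the gripper (~290,190), the cork around (361,293), and the slab around (437,357). In the side view, the maul foot is at (326,300) and the handle top at (328,248). Next I'll zoom in for exact corners.

```bash
python3 - <<'E'
from h import *
a=cv2.imread('pics/scene0.png')[110:260,160:360]; cv2.imwrite('pics/sc_z.png',cv2.resize(a,(800,600),interpolation=cv2.INTER_CUBIC))
a=cv2.imread('pics/side0.png')[230:430,280:480]; cv2.imwrite('pics/si_z.png',cv2.resize(a,(600,600),interpolation=cv2.INTER_CUBIC))
E
```

```text
(no output)
```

View pics/sc_z.png

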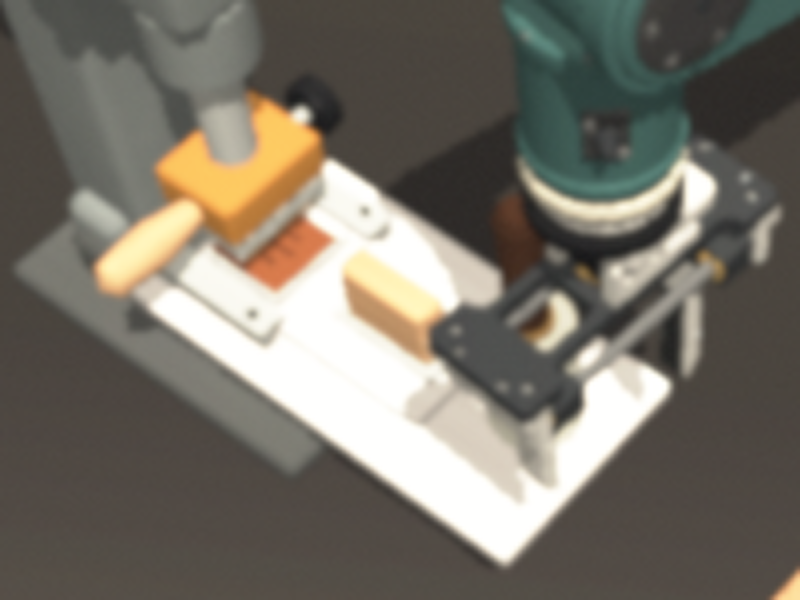

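View pics/si_z.png

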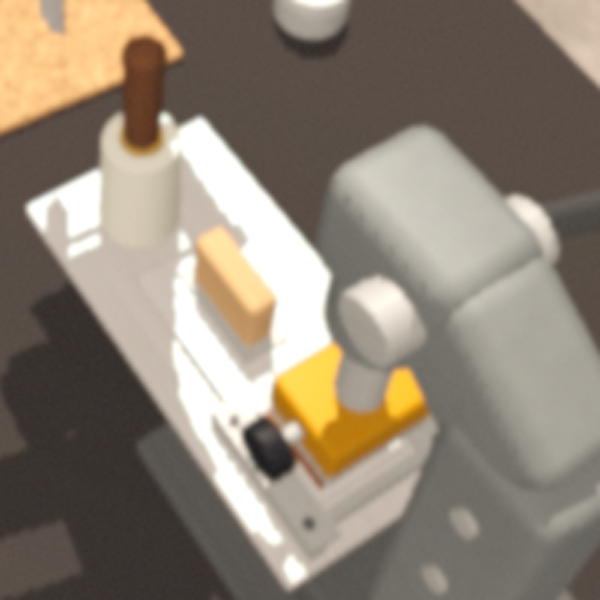

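The zooms give clear slideway front corners: scene (286,251) and (327,206), side (289,299) and (348,269). The handle top and grip corners are also readable. I'll triangulate from these.

```bash
cat >> h.py <<'E'
CAL={'scene':([0.938,0.389,1.052],[-2.624,0.004,2.325],468.478,318.29,242.609),
'side':([0.243,-0.582,0.924],[-2.425,0.003,-0.471],444.841,313.558,242.055)}
def cal(s): return (s['origin'],s['attitude'],s['mtx'][0,0],s['mtx'][0,2],s['mtx'][1,2])
def ray(c,u,v,fish=False):
    o,a,f,cx,cy=c; x,y=(u-cx)/f,(v-cy)/f
    if fish:
        r=np.hypot(x,y); k=np.sin(r)/r if r>1e-9 else 1; d=np.array([x*k,y*k,np.cos(r)])
    else: d=np.array([x,y,1.])
    d=R.from_euler('xyz',a).apply(d); return np.array(o),d/np.linalg.norm(d)
def onz(c,u,v,z,fish=False):
    o,d=ray(c,u,v,fish); return o+d*(z-o[2])/d[2]
def tri(*rs):
    A=sum(np.eye(3)-np.outer(d,d) for o,d in rs); b=sum((np.eye(3)-np.outer(d,d))@o for o,d in rs)
    p=np.linalg.solve(A,b); return p,max(np.linalg.norm((np.eye(3)-np.outer(d,d))@(p-o)) for o,d in rs)
E
python3 - <<'E'
from h import *
np.set_printoptions(precision=4,suppress=True)
S=cams.snapshot('scene');D=cams.snapshot('side');W=cams.snapshot('wrist')
cs,cd,cw=cal(S),cal(D),cal(W); print(cs,cd)
Z=lambda u,v:ray(cs,160+u/4,110+v/4)
Y=lambda u,v:ray(cd,280+u/3,230+v/3)
print('frontL',tri(Z(505,565),Y(203,118)),'frontR',tri(Z(668,385),Y(27,208)))
# alternative pairing on plane
for n,r in [('sc+y',Z(505,565)),('sc-y',Z(668,385)),('si+',Y(203,118)),('si-',Y(27,208))]:
    o,d=r; print(n,o+d*(.08-o[2])/d[2])
print('wrist corner',onz(cw,382,272,.08,1))
# maul handle top
for n,r in [('handletop side',Y(146,50))]:
    o,d=r; print(n,o+d*(.275-o[2])/d[2])
for n,r in [('foot side',Y(139,225))]:
    o,d=r; print(n,o+d*(.08-o[2])/d[2])
# grip top centres: side top face corners (197,243)(225,228)(275,300)(247,318)?; scene top (345,268)(365,255)(437,310)..
print('grip',tri(Z(350,262),Y(268,310)))
def seg(img,lo,hi,box):
    hsv=cv2.cvtColor(img,cv2.COLOR_RGB2HSV); m=cv2.inRange(hsv,lo,hi); k=np.zeros_like(m); x,y,w,h=box; k[y-6:y+h+6,x-6:x+w+6]=255; m&=k
    m=cv2.morphologyEx(m,cv2.MORPH_OPEN,np.ones((3,3)))
    c=max(cv2.findContours(m,0,2)[0],key=cv2.contourArea); return c
for n,z,lo,hi,box in [('cork',.01,(8,60,120),(25,255,255),(306,245,107,101)),('slab',.025,(0,0,150),(179,60,255),(396,319,81,80))]:
    c=seg(S['img'],lo,hi,box)
    q=cv2.approxPolyDP(c,0.05*cv2.arcLength(c,True),True)[:,0]
    P=np.array([onz(cs,u,v,z) for u,v in q]); print(n,q.tolist(),P[:,:2].tolist())
    P=np.array([onz(cs,u,v,z) for u,v in c[:,0]])[:,:2].astype(np.float32)
    print(cv2.minAreaRect(P))
for n,z,b in [('wax_tin',.0225,(248,327,32,39)),('foil_roll',.0375,(333,380,25,32)),('rivet_jar',.0375,(479,250,33,36))]:
    print(n,onz(cs,b[0]+b[2]/2,b[1]+b[3]/2,z))
E
```

```text
(array([0.9384, 0.3894, 1.0524]), array([-2.6239,  0.0039,  2.3248]), np.float64(468.4776167195731), np.float64(318.2896194531386), np.float64(242.6092687731943)) (array([ 0.2434, -0.5816,  0.9242]), array([-2.4254,  0.0026, -0.471 ]), np.float64(444.84081224829083), np.float64(313.5581904940083), np.float64(242.05484437999132))
frontL (array([ 0.6074, -0.0353,  0.0759]), np.float64(0.003229357558793067)) frontR (array([ 0.4466, -0.0504,  0.0771]), np.float64(0.0020649153251495788))
sc+y [ 0.6062 -0.0317  0.08  ]
sc-y [ 0.4462 -0.0481  0.08  ]
si+ [ 0.6083 -0.0399  0.08  ]
si- [ 0.4475 -0.0536  0.08  ]
wrist corner [ 0.605  -0.0357  0.08  ]
handletop side [ 0.5188 -0.1009  0.275 ]
foot side [ 0.5156 -0.1054  0.08  ]
grip (array([ 0.5415, -0.2314,  0.1321]), np.float64(0.0029422945969703363))
cork [[371, 242], [307, 306], [349, 346], [414, 277]] [[0.41493857784790145, 0.07747648765139736], [0.6532125090660863, 0.07920264422879697], [0.6579927284637536, 0.21631896961943256], [0.41878183638561095, 0.2183088277906884]]
((0.5361749529838562, 0.14846104383468628), (0.24661505222320557, 0.146174818277359), 1.1933468580245972)
slab [[431, 317], [396, 358], [443, 398], [478, 355]] [[0.48095207593837896, 0.31184670561071137], [0.611357181112939, 0.31259298198279584], [0.6104630793449777, 0.43875775752586166], [0.481847573870348, 0.4410026136748514]]
((0.5463767051696777, 0.3756396770477295), (0.1331370323896408, 0.138280987739563), 88.27898406982422)
wax_tin [0.7928 0.0798 0.0225]
foil_roll [0.7511 0.2865 0.0375]
rivet_jar [0.279  0.3517 0.0375]
```

Call:
jog_arm([
  {"z":-0.035},
  {"z":-0.035},
  {"z":-0.035},
  {"z":-0.035},
  {"z":-0.035},
  {"z":-0.01},
])

```text
invalid input
```

```bash
python3 - <<'E'
from h import *
np.set_printoptions(precision=4,suppress=True)
for n in ['scene','side','wrist']:
    s=snap(n,n+'1.png'); 
    if n=='wrist':print(cal(s))
    for t in ['jig_grip','maul_mid']:
        print(t,[(np.round(d['bbox'],0).tolist(),round(d['p'],2)) for d in cams.look_for(t,s)][:3])
a=cv2.imread('pics/scene1.png')[110:260,160:360]; cv2.imwrite('pics/sc_z1.png',cv2.resize(a,(800,600),interpolation=cv2.INTER_CUBIC))
print(robot.get_obs()['tool_pos'])
E
```

```text
jig_grip [([212.0, 163.0, 62.0, 53.0], 0.81), ([250.0, 326.0, 32.0, 37.0], 0.36), ([333.0, 380.0, 26.0, 34.0], 0.27)]
maul_mid [([285.0, 157.0, 18.0, 61.0], 0.58)]
jig_grip [([323.0, 307.0, 90.0, 91.0], 0.78)]
maul_mid [([314.0, 243.0, 27.0, 74.0], 0.7), ([327.0, 301.0, 92.0, 99.0], 0.64)]
(array([0.5498, 0.0779, 0.3853]), array([2.8708, 0.0001, 0.0012]), np.float64(371.64829954431775), np.float64(319.64537039725013), np.float64(240.4884256652622))
jig_grip [([289.0, 406.0, 64.0, 35.0], 0.74), ([241.0, 304.0, 79.0, 146.0], 0.64)]
maul_mid [([241.0, 302.0, 79.0, 150.0], 0.88), ([217.0, 269.0, 171.0, 172.0], 0.3), ([190.0, 5.0, 235.0, 142.0], 0.25)]
[ 0.55   -0.      0.2055]
```

View pics/sc_z1.png

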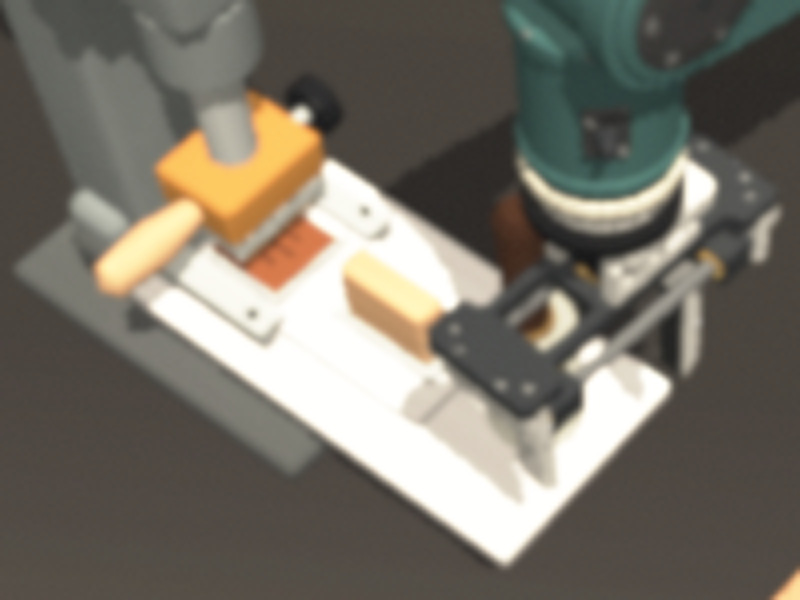

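View pics/wrist1.png

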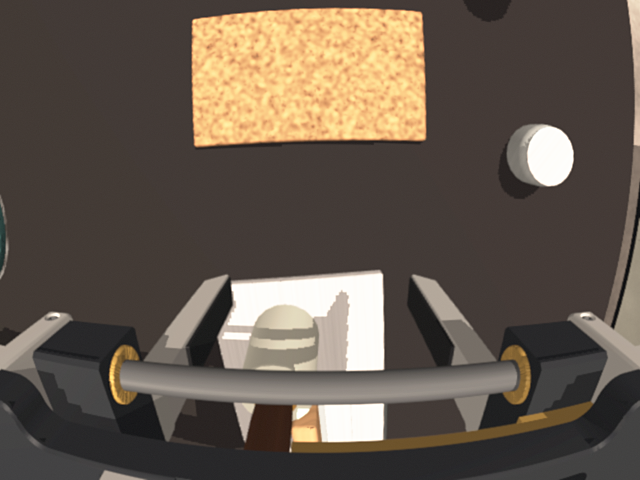

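The move was refused ("invalid input") and the pictures are unchanged. I'll retry with every key in each row and the claw value given.

Call:
jog_arm([
  {"x":0,"y":0,"z":-0.035,"rx":0,"ry":0,"rz":0},
  {"x":0,"y":0,"z":-0.035,"rx":0,"ry":0,"rz":0},
  {"x":0,"y":0,"z":-0.035,"rx":0,"ry":0,"rz":0},
  {"x":0,"y":0,"z":-0.035,"rx":0,"ry":0,"rz":0},
  {"x":0,"y":0,"z":-0.035,"rx":0,"ry":0,"rz":0},
], claw=1)

```text
time: 2.52
tool_pos: [0.5452, 0.0005, 0.3711]
ee_rot: [-3.138, 0.032, 0.0]
wrist_force: [1.3, -0.9, 1.1]
width: 0.0941
```

```bash
python3 - <<'E'
from h import *
np.set_printoptions(precision=4,suppress=True)
for n in ['scene','side','wrist']:
    s=snap(n,n+'2.png'); 
    if n=='wrist':print(cal(s))
    for t in ['jig_grip','maul_mid']:
        print(t,[(np.round(d['bbox'],0).tolist(),round(d['p'],2)) for d in cams.look_for(t,s)][:3])
a=cv2.imread('pics/scene2.png')[110:260,160:360]; cv2.imwrite('pics/sc_z2.png',cv2.resize(a,(800,600),interpolation=cv2.INTER_CUBIC))
o=robot.get_obs();print(o['tool_pos'],o['ee_rot'],o['joint_positions'],o['qvel'])
E
```

```text
jig_grip [([210.0, 161.0, 72.0, 58.0], 0.7)]
maul_mid [([480.0, 250.0, 32.0, 35.0], 0.74), ([280.0, 163.0, 26.0, 57.0], 0.69), ([94.0, 0.0, 232.0, 250.0], 0.26)]
jig_grip [([324.0, 304.0, 89.0, 95.0], 0.55), ([286.0, 257.0, 317.0, 220.0], 0.38), ([372.0, 214.0, 24.0, 28.0], 0.2)]
maul_mid [([313.0, 244.0, 26.0, 73.0], 0.71)]
(array([0.5511, 0.0778, 0.5482]), array([2.8742, 0.0336, 0.0013]), np.float64(371.64829954431775), np.float64(319.64537039725013), np.float64(240.4884256652622))
jig_grip [([290.0, 305.0, 65.0, 64.0], 0.94), ([252.0, 225.0, 157.0, 225.0], 0.16)]
maul_mid []
[0.5452 0.0005 0.3679] [-3.1381  0.0344  0.0001] [-0.1031  0.1317  1.0014 -0.0001  2.043  -0.1031] [ 0.0009  0.0002 -0.0101 -0.0001  0.0014 -0.0009]
```

View pics/sc_z2.png

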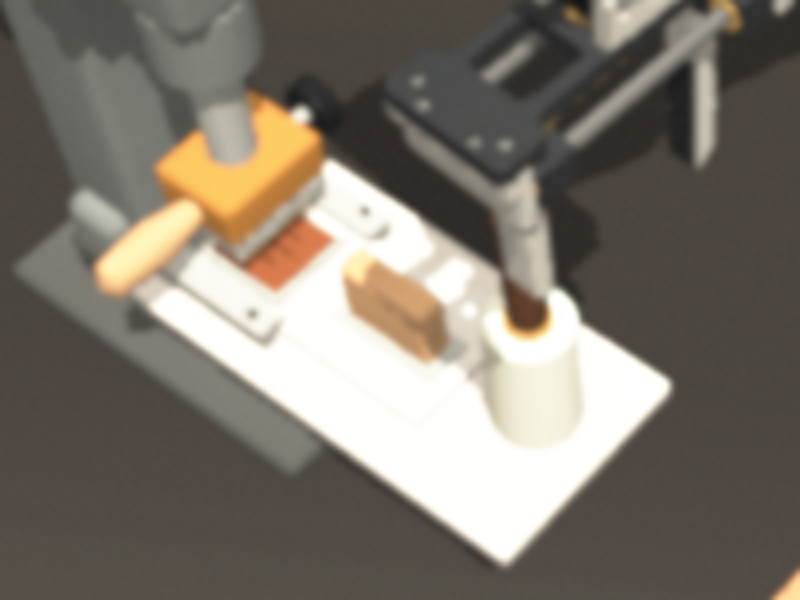

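View pics/wrist2.png

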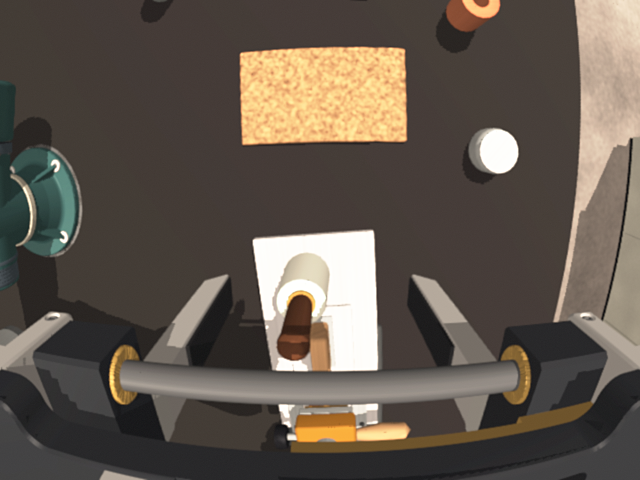

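The wrist view shows the maul clearly: head top at (302,296), handle top at (293,346), slideway front corners at (254,239) and (374,231), and the grip just behind the maul. I'll triangulate again.

```bash
python3 - <<'E'
from h import *
np.set_printoptions(precision=4,suppress=True)
for n,b,k in [('wrist',(230,220,170,230),3),]:
    a=cv2.imread('pics/wrist2.png')[220:420,230:430]; cv2.imwrite('pics/w_z2.png',cv2.resize(a,(600,600),interpolation=cv2.INTER_CUBIC))
S=cams.snapshot('scene');D=cams.snapshot('side');W=cams.snapshot('wrist')
cs,cd,cw=cal(S),cal(D),cal(W)
Z=lambda u,v:ray(cs,159.6+u/4,109.6+v/4)
Y=lambda u,v:ray(cd,279.7+u/3,229.7+v/3)
X=lambda u,v:ray(cw,u,v,True)
print('frontL',tri(Z(505,565),Y(203,118),X(374,231)),'frontR',tri(Z(668,385),Y(27,208),X(254,239)))
print('headtop',tri(Z(531,322),Y(140,138),X(302,296)), tri(Z(531,322),X(302,296)))
print('handletop',tri(Y(146,50),X(293,347)))
E
```

```text
frontL (array([ 0.6069, -0.0364,  0.0779]), np.float64(0.0028099228667359368)) frontR (array([ 0.447 , -0.0505,  0.0783]), np.float64(0.0017032357509512448))
headtop (array([ 0.5183, -0.0923,  0.1736]), np.float64(0.003414858307645956)) (array([ 0.5207, -0.0858,  0.1854]), np.float64(0.002240303158028209))
handletop (array([ 0.5197, -0.0959,  0.2699]), np.float64(0.0011643845475718972))
```

View pics/w_z2.png

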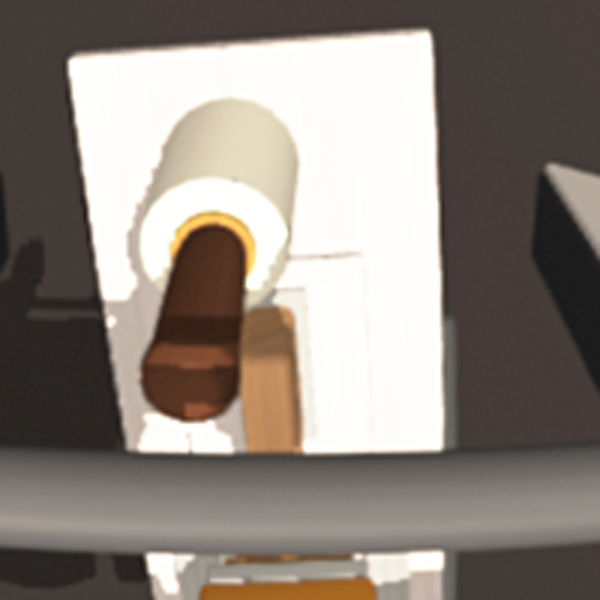

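```bash
cat >> h.py <<'E'
def delta(p,yaw_deg):
    o=robot.get_obs(); r=R.from_euler('xyz',o['ee_rot']); t=R.from_euler('xyz',[np.pi,0,np.radians(yaw_deg)])
    print('pos',o['tool_pos'],'t',o['time'],'shift(tool)',np.round(r.inv().apply(np.array(p)-o['tool_pos']),4),'rot(deg,tool)',np.round((r.inv()*t).as_rotvec(degrees=True),2))
E
python3 - <<'E'
from h import *
delta([.519,-.0955,.36],0)
E
```

```text
pos [5.45393135e-01 4.77473127e-04 3.68958702e-01] t 3.1167 shift(tool) [-0.0261  0.096   0.0095] rot(deg,tool) [-0.19  1.86 -0.  ]
```

Call:
jog_arm([
  {"x":-0.009,"y":0.032,"z":0,"rx":0,"ry":2,"rz":0},
  {"x":-0.009,"y":0.032,"z":0,"rx":0,"ry":0,"rz":0},
  {"x":-0.008,"y":0.031,"z":0,"rx":0,"ry":0,"rz":0},
  {"x":0,"y":0,"z":0,"rx":0,"ry":0,"rz":0},
], claw=1)

```text
time: 3.45
tool_pos: [0.519, -0.0953, 0.3657]
ee_rot: [-3.138, 0.0, 0.007]
wrist_force: [0.6, -0.8, 0.6]
width: 0.0942
```

```bash
python3 - <<'E'
from h import *
np.set_printoptions(precision=4,suppress=True)
delta([.519,-.0955,.2185],0)
s=snap('side','side3.png')
w=snap('wrist','wrist3.png')
print(cal(w))
E
```

```text
pos [ 0.519  -0.0953  0.3657] t 3.45 shift(tool) [0.     0.0008 0.1472] rot(deg,tool) [-0.23  0.03  0.4 ]
(array([ 0.5187, -0.0164,  0.546 ]), array([2.877 , 0.0003, 0.01  ]), np.float64(371.64829954431775), np.float64(319.64537039725013), np.float64(240.4884256652622))
```

View pics/wrist3.png

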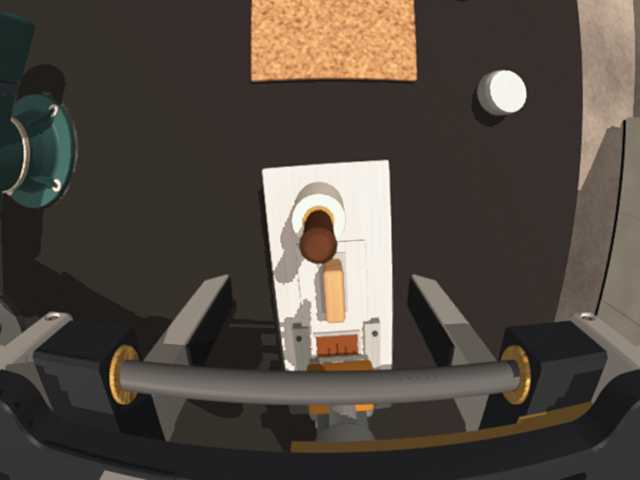

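View pics/side3.png

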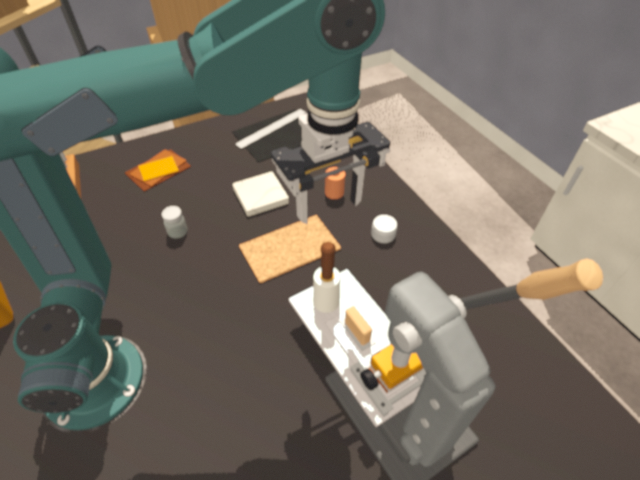

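This wrist view is good: handle top at (318,244), grip top from about (324,262) to (345,321), and slideway front corners at (263,170) and (389,160). I'll check these points against the other views.

```bash
python3 - <<'E'
from h import *
np.set_printoptions(precision=4,suppress=True)
a=cv2.imread('pics/wrist3.png')[150:370,250:410]; cv2.imwrite('pics/w_z3.png',cv2.resize(a,(480,660)[:2],interpolation=cv2.INTER_CUBIC)[:600])
cs,cd=[(np.array(c[0]),)+c[1:] for c in (CAL['scene'],CAL['side'])]
cw=(np.array([ 0.5187, -0.0164,  0.546 ]), np.array([2.877 , 0.0003, 0.01  ]),371.6483,319.6454,240.4884)
cw2=(np.array([0.5511, 0.0778, 0.5482]), np.array([2.8742, 0.0336, 0.0013]),371.6483,319.6454,240.4884)
Y=lambda u,v:ray(cd,279.7+u/3,229.7+v/3)
X=lambda u,v:ray(cw,u,v,True)
X2=lambda u,v:ray(cw2,u,v,True)
print('handletop',tri(Y(146,50),X(318,245)),tri(X2(294.5,342),X(318,245)),onz(cw,318,245,.275,1))
print('headtop',onz(cw,319,220,.175,1))
for c in [(263,170),(389,160)]: print('front',onz(cw,*c,.08,1))
E
```

```text
handletop (array([ 0.5193, -0.0955,  0.2693]), np.float64(0.0012578976161830876)) (array([ 0.5183, -0.0993,  0.2542]), np.float64(0.00016807827592594805)) [ 0.5181 -0.0934  0.275 ]
headtop [ 0.5187 -0.0953  0.175 ]
front [ 0.4476 -0.0514  0.08  ]
front [ 0.6061 -0.0367  0.08  ]
```

View pics/w_z3.png

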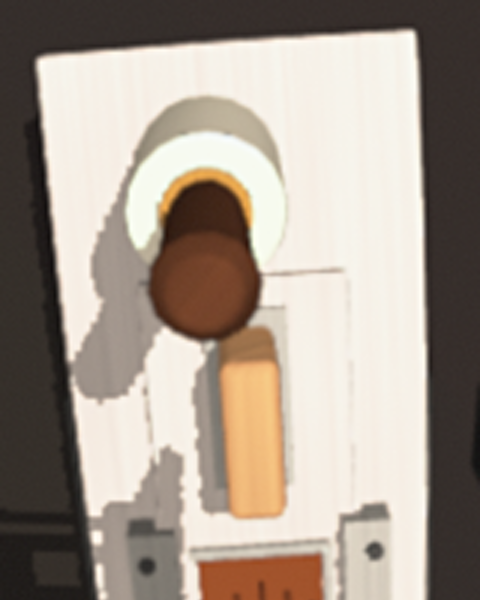

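Call:
jog_arm([
  {"x":0,"y":0,"z":0.025,"rx":-0.2,"ry":0,"rz":0},
  {"x":0,"y":0,"z":0.025,"rx":0,"ry":0,"rz":0},
  {"x":0,"y":0,"z":0.025,"rx":0,"ry":0,"rz":0},
  {"x":0,"y":0,"z":0.025,"rx":0,"ry":0,"rz":0},
  {"x":0,"y":0,"z":0.025,"rx":0,"ry":0,"rz":0},
  {"x":0,"y":0,"z":0.022,"rx":0,"ry":0,"rz":0},
  {"x":0,"y":0,"z":0,"rx":0,"ry":0,"rz":0},
], claw=1)

```text
time: 4.13
tool_pos: [0.5237, -0.0825, 0.2151]
ee_rot: [-3.136, -0.008, 0.021]
wrist_force: [-0.3, 0.8, -0.9]
width: 0.0942
```

```bash
python3 - <<'E'
from h import *
np.set_printoptions(precision=4,suppress=True)
delta([.519,-.0955,.2185],0)
s=snap('side','side4.png')
a=s['img'][200:360,240:440]; cv2.imwrite('pics/side4z.png',cv2.resize(a[:,:,::-1],(750,600)))
E
```

```text
pos [ 0.5237 -0.0825  0.2151] t 4.1333 shift(tool) [-0.005   0.0129 -0.0035] rot(deg,tool) [-0.35 -0.47  1.18]
```

View pics/side4z.png

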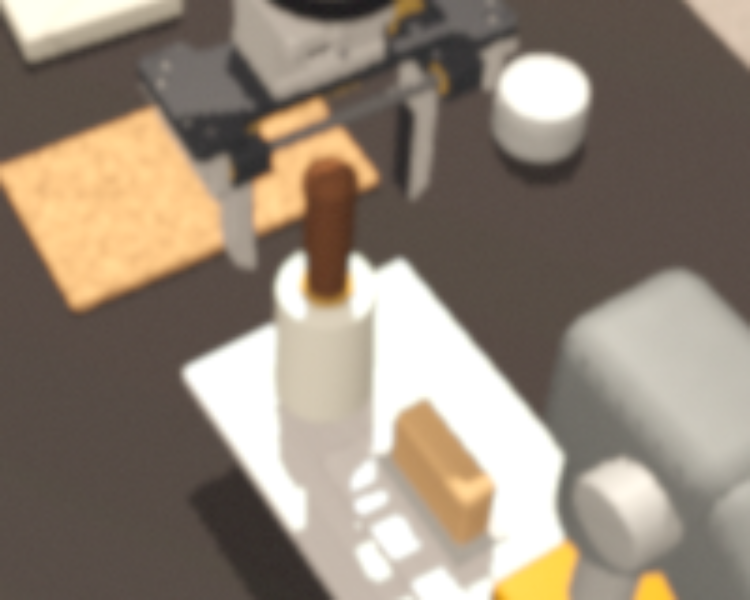

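Call:
jog_arm([
  {"x":-0.005,"y":0.013,"z":-0.003,"rx":-0.3,"ry":-0.5,"rz":1.2},
  {"x":0,"y":0,"z":0,"rx":0,"ry":0,"rz":0},
], claw=1)

```text
time: 4.35
tool_pos: [0.5206, -0.0952, 0.223]
ee_rot: [3.141, -0.004, 0.001]
wrist_force: [0.6, -0.7, -0.2]
width: 0.0938
```

```bash
python3 - <<'E'
from h import *
np.set_printoptions(precision=4,suppress=True)
s=snap('side','side5.png')
a=s['img'][200:360,240:440]; cv2.imwrite('pics/side5z.png',cv2.resize(a[:,:,::-1],(750,600)))
snap('wrist','wrist5.png')
delta([.519,-.0955,.2185],0)
E
```

```text
pos [ 0.5213 -0.0943  0.2234] t 4.45 shift(tool) [-0.0023  0.0012  0.0049] rot(deg,tool) [-0.02 -0.37  0.13]
```

View pics/side5z.png

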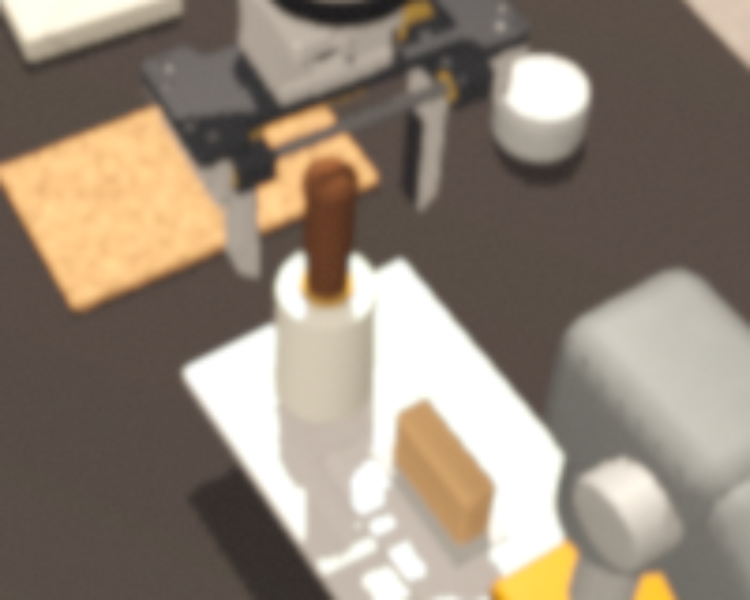

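View pics/wrist5.png

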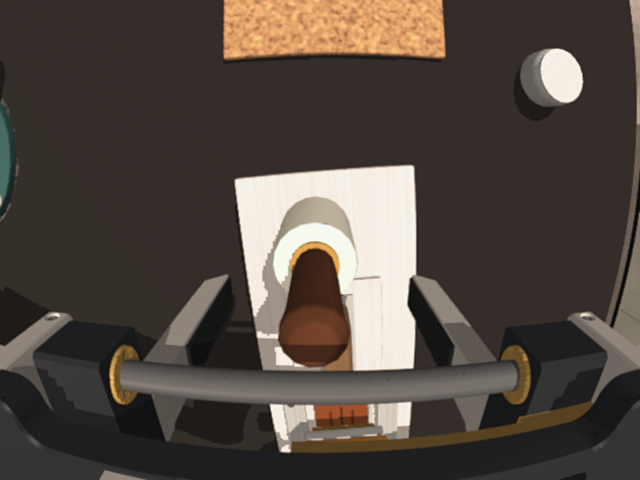

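The fingers straddle the handle: in the side zoom the tip midpoint is about (337,240) and the handle at that height about (330,236). Closing now.

Call:
jog_arm([
  {"x":-0.002,"y":0.001,"z":0.003,"rx":0,"ry":-0.3,"rz":0},
  {"x":0,"y":0,"z":0,"rx":0,"ry":0,"rz":0},
  {"x":0,"y":0,"z":0,"rx":0,"ry":0,"rz":0},
  {"x":0,"y":0,"z":0,"rx":0,"ry":0,"rz":0},
  {"x":0,"y":0,"z":0,"rx":0,"ry":0,"rz":0},
  {"x":0,"y":0,"z":0,"rx":0,"ry":0,"rz":0},
], claw=0)

```text
time: 4.95
tool_pos: [0.5211, -0.0963, 0.2251]
ee_rot: [3.14, -0.009, 0.001]
wrist_force: [0.0, -0.6, -0.9]
width: 0.058
```

```bash
python3 - <<'E'
from h import *
np.set_printoptions(precision=4,suppress=True)
s=snap('side','side6.png')
a=s['img'][200:360,240:440]; cv2.imwrite('pics/side6z.png',cv2.resize(a[:,:,::-1],(750,600)))
print(robot.get_obs())
E
```

```text
{'time': 5.0, 'joint_positions': array([-0.2903,  0.0322,  1.3901,  0.0011,  1.71  , -0.2915]), 'qvel': array([-0.0001,  0.0012,  0.0009,  0.001 , -0.0006, -0.0014]), 'joint_torque': array([ -0.0148, -31.6051, -30.2439,   0.0699,   0.0018,   0.0008]), 'tool_pos': array([ 0.5211, -0.0962,  0.2251]), 'ee_rot': array([ 3.14  , -0.0092,  0.0014]), 'wrist_force': array([ 0.4206, -0.5815, -0.0145]), 'wrist_torque': array([0.0286, 0.0192, 0.0057]), 'width': 0.05383996973263765}
```

View pics/side6z.png

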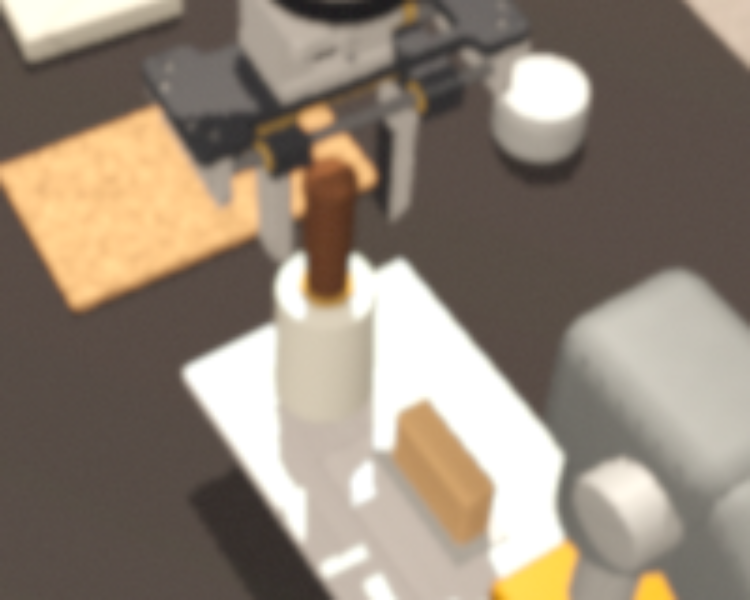

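Call:
jog_arm([
  {"x":-0.002,"y":0,"z":0,"rx":0,"ry":0,"rz":0},
  {"x":0,"y":0,"z":0,"rx":0,"ry":0,"rz":0},
  {"x":0,"y":0,"z":0,"rx":0,"ry":0,"rz":0},
  {"x":0,"y":0,"z":0,"rx":0,"ry":0,"rz":0},
  {"x":0,"y":0,"z":0,"rx":0,"ry":0,"rz":0},
  {"x":0,"y":0,"z":0,"rx":0,"ry":0,"rz":0},
], claw=0)

```text
time: 5.5
tool_pos: [0.5186, -0.0961, 0.2249]
ee_rot: [3.14, -0.008, 0.001]
wrist_force: [-0.1, -0.4, -0.2]
width: 0.0289
```

Call:
jog_arm([
  {"x":0,"y":0,"z":-0.01,"rx":0,"ry":0,"rz":0},
  {"x":0,"y":0,"z":-0.02,"rx":0,"ry":0,"rz":0},
  {"x":0,"y":0,"z":-0.02,"rx":0,"ry":0,"rz":0},
  {"x":0.002,"y":-0.015,"z":-0.01,"rx":0,"ry":0,"rz":0},
  {"x":0.002,"y":-0.025,"z":0,"rx":0,"ry":0,"rz":0},
  {"x":0.002,"y":-0.035,"z":0,"rx":0,"ry":0,"rz":0},
  {"x":0.002,"y":-0.035,"z":0,"rx":0,"ry":0,"rz":0},
  {"x":0.002,"y":-0.035,"z":0,"rx":0,"ry":0,"rz":0},
  {"x":0.002,"y":-0.035,"z":0,"rx":0,"ry":0,"rz":0},
  {"x":0.002,"y":-0.035,"z":0,"rx":0,"ry":0,"rz":0},
  {"x":0.002,"y":-0.025,"z":0,"rx":0,"ry":0,"rz":0},
  {"x":0,"y":-0.01,"z":0,"rx":0,"ry":0,"rz":0},
], claw=0)

```text
time: 6.5
tool_pos: [0.5328, 0.1611, 0.2816]
ee_rot: [-3.141, 0.01, -0.009]
wrist_force: [0.9, 0.7, -4.1]
width: 0.0291
```

```bash
python3 - <<'E'
from h import *
np.set_printoptions(precision=4,suppress=True)
s=snap('side','side7.png');snap('wrist','wrist7.png')
delta([.546,.376,.28],0)
print(robot.get_obs())
E
```

```text
pos [0.5327 0.1595 0.2815] t 6.6 shift(tool) [ 0.0113 -0.2166  0.0012] rot(deg,tool) [ 0.06  0.6  -0.54]
{'time': 6.6, 'joint_positions': array([0.1884, 0.1073, 1.1997, 0.001 , 1.8452, 0.1982]), 'qvel': array([-0.0512, -0.0157,  0.0102, -0.0413,  0.0024, -0.017 ]), 'joint_torque': array([  0.7443, -36.7183, -32.1756,   0.0748,   0.067 ,   0.1168]), 'tool_pos': array([0.5327, 0.1595, 0.2815]), 'ee_rot': array([ 3.1404,  0.0105, -0.0095]), 'wrist_force': array([ 0.1387,  1.0878, -2.3924]), 'wrist_torque': array([0.072 , 0.0077, 0.0267]), 'width': 0.028982765943694134}
```

View pics/side7.png

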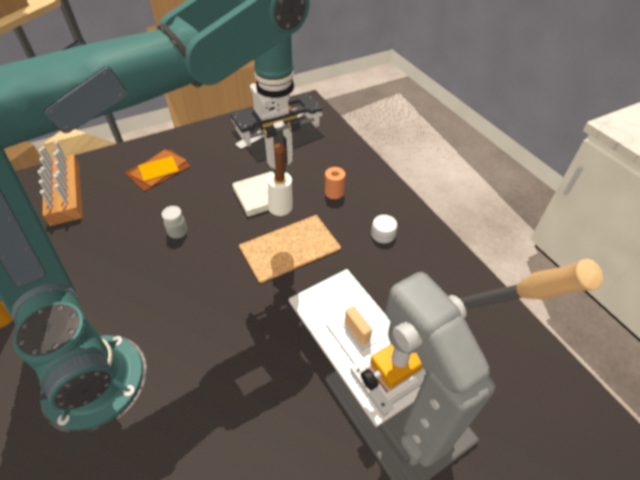

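View pics/wrist7.png

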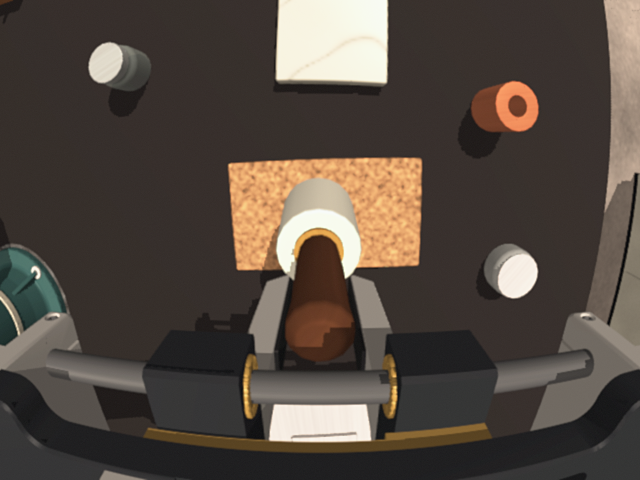

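The maul is held upright over the mat. The wrist view shows the slab's near edge at (276..386,84), consistent with the scene fix, so I'm continuing to the slab.

Call:
jog_arm([
  {"x":0.002,"y":-0.02,"z":0,"rx":0,"ry":0.6,"rz":-0.5},
  {"x":0.002,"y":-0.035,"z":0,"rx":0,"ry":0,"rz":0},
  {"x":0.002,"y":-0.035,"z":0,"rx":0,"ry":0,"rz":0},
  {"x":0.002,"y":-0.035,"z":0,"rx":0,"ry":0,"rz":0},
  {"x":0.002,"y":-0.035,"z":0,"rx":0,"ry":0,"rz":0},
  {"x":0.001,"y":-0.03,"z":0,"rx":0,"ry":0,"rz":0},
  {"x":0,"y":-0.015,"z":0,"rx":0,"ry":0,"rz":0},
  {"x":0,"y":0,"z":0,"rx":0,"ry":0,"rz":0},
  {"x":0,"y":0,"z":0,"rx":0,"ry":0,"rz":0},
], claw=0)

```text
time: 7.35
tool_pos: [0.5506, 0.356, 0.277]
ee_rot: [3.124, 0.004, -0.022]
wrist_force: [0.9, -0.3, -3.4]
width: 0.0285
```

```bash
python3 - <<'E'
from h import *
np.set_printoptions(precision=4,suppress=True)
s=snap('scene','scene8.png');snap('wrist','wrist8.png');snap('side','side8.png')
delta([.546,.376,.20],0)
E
```

```text
pos [0.5506 0.3548 0.2776] t 7.5 shift(tool) [-0.0048 -0.0224  0.0772] rot(deg,tool) [ 0.98  0.19 -1.35]
```

View pics/scene8.png

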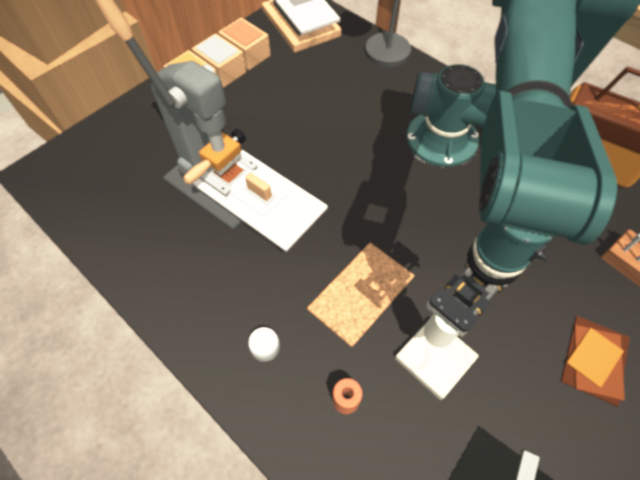

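View pics/wrist8.png

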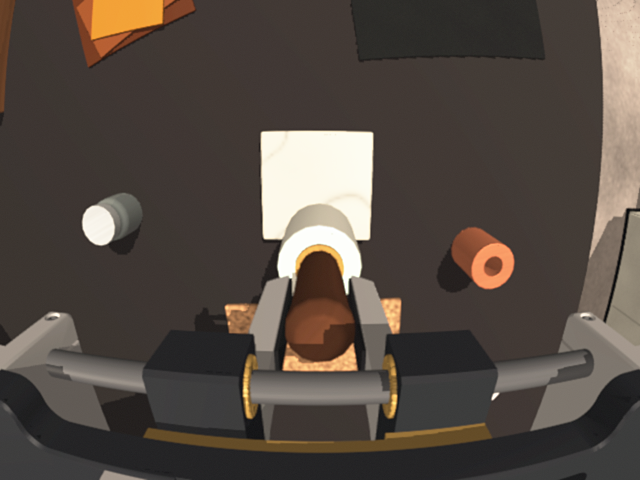

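View pics/side8.png

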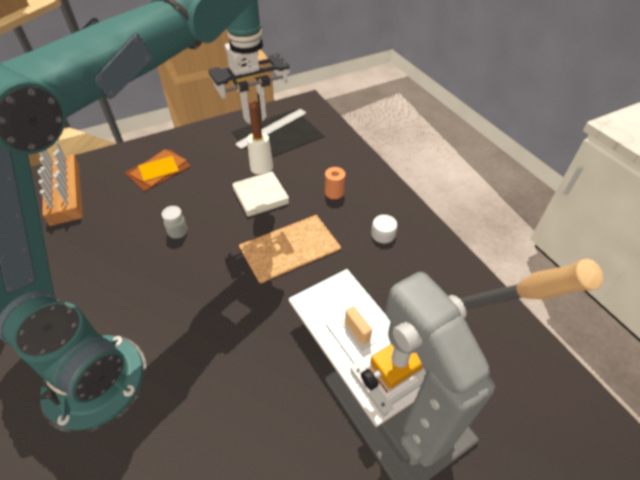

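```bash
python3 - <<'E'
from h import *
np.set_printoptions(precision=4,suppress=True)
W=cams.snapshot('wrist');c=cal(W);D=cal(cams.snapshot('side'))
P=np.array([onz(c,u,v,.025,True) for u,v in [(261,132),(374,131),(371,240),(263,239)]]);print(P,P.mean(0))
P=np.array([onz(D,u,v,.025) for u,v in [(233,188),(274,174),(287,200),(246,213)]]);print(P,P.mean(0))
delta([.546,.376,.20],0)
E
```

```text
[[0.4838 0.4401 0.025 ]
 [0.614  0.4382 0.025 ]
 [0.611  0.3075 0.025 ]
 [0.4796 0.3115 0.025 ]] [0.5471 0.3743 0.025 ]
[[0.479  0.4186 0.025 ]
 [0.6143 0.4214 0.025 ]
 [0.6014 0.2974 0.025 ]
 [0.4753 0.3021 0.025 ]] [0.5425 0.3599 0.025 ]
pos [0.5505 0.3553 0.2781] t 7.6 shift(tool) [-0.0048 -0.0218  0.0778] rot(deg,tool) [ 0.9   0.14 -1.33]
```

Call:
jog_arm([
  {"x":-0.005,"y":-0.022,"z":0,"rx":1,"ry":0,"rz":-1.3},
  {"x":0,"y":0,"z":0.02,"rx":0,"ry":0,"rz":0},
  {"x":0,"y":0,"z":0.02,"rx":0,"ry":0,"rz":0},
  {"x":0,"y":0,"z":0.015,"rx":0,"ry":0,"rz":0},
  {"x":0,"y":0,"z":0,"rx":0,"ry":0,"rz":0},
  {"x":0,"y":0,"z":0,"rx":0,"ry":0,"rz":0},
], claw=0)

```text
time: 8.1
tool_pos: [0.5461, 0.3798, 0.2261]
ee_rot: [-3.13, -0.004, -0.0]
wrist_force: [0.9, 0.3, -2.3]
width: 0.0288
```

```bash
python3 - <<'E'
from h import *
np.set_printoptions(precision=4,suppress=True)
delta([.546,.376,.172],0)
E
```

```text
pos [0.5461 0.3798 0.2261] t 8.1 shift(tool) [-0.0003  0.0044  0.0541] rot(deg,tool) [-0.67 -0.22  0.  ]
```

Call:
jog_arm([
  {"x":0,"y":0.004,"z":0.015,"rx":-0.6,"ry":-0.2,"rz":0},
  {"x":0,"y":0,"z":0.015,"rx":0,"ry":0,"rz":0},
  {"x":0,"y":0,"z":0.012,"rx":0,"ry":0,"rz":0},
  {"x":0,"y":0,"z":0.005,"rx":0,"ry":0,"rz":0},
  {"x":0,"y":0,"z":0,"rx":0,"ry":0,"rz":0},
  {"x":0,"y":0,"z":0,"rx":0,"ry":0,"rz":0},
], claw=0)

```text
time: 8.6
tool_pos: [0.5478, 0.3791, 0.185]
ee_rot: [-3.132, -0.009, 0.002]
wrist_force: [-0.0, 0.5, -3.2]
width: 0.0293
```

```bash
python3 - <<'E'
from h import *
np.set_printoptions(precision=4,suppress=True)
delta([.546,.376,.170],0)
s=snap('side','side9.png')
a=s['img'][80:240,160:360]; cv2.imwrite('pics/side9z.png',cv2.resize(a[:,:,::-1],(750,600)))
print(robot.get_obs()['wrist_force'])
E
```

```text
pos [0.5478 0.3791 0.185 ] t 8.6 shift(tool) [-0.0019  0.0033  0.0149] rot(deg,tool) [-0.53 -0.52  0.1 ]
[ 0.7341 -0.5699 -3.625 ]
```

View pics/side9z.png

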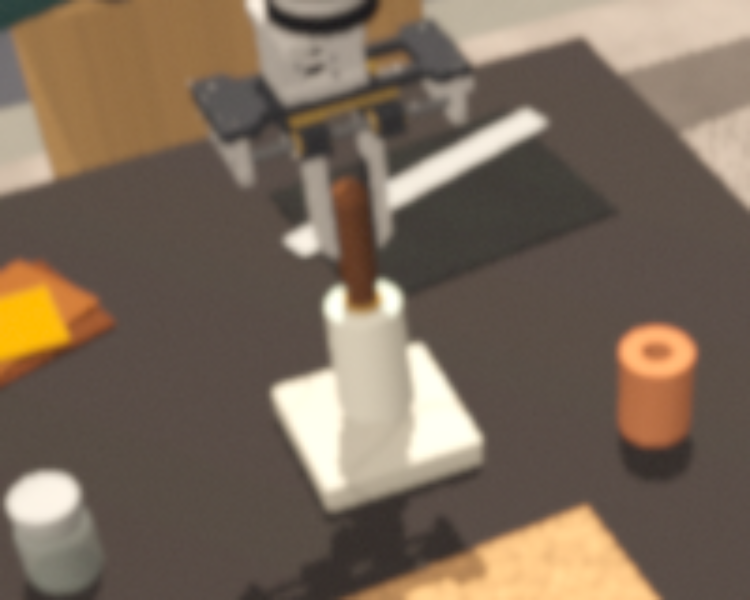

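Centred on the slab and about 15 mm above it. I'll lower gently until contact.

Call:
jog_arm([
  {"x":-0.002,"y":0.003,"z":0.008,"rx":-0.5,"ry":-0.5,"rz":0},
  {"x":0,"y":0,"z":0.005,"rx":0,"ry":0,"rz":0},
  {"x":0,"y":0,"z":0.002,"rx":0,"ry":0,"rz":0},
  {"x":0,"y":0,"z":0,"rx":0,"ry":0,"rz":0},
], claw=0)

```text
time: 8.98
tool_pos: [0.547, 0.3766, 0.1719]
ee_rot: [-3.139, -0.004, 0.002]
wrist_force: [-1.0, 0.3, -2.6]
width: 0.0292
```

Call:
jog_arm([
  {"x":0,"y":0,"z":0.003,"rx":0,"ry":0,"rz":0},
  {"x":0,"y":0,"z":0,"rx":0,"ry":0,"rz":0},
], claw=0)

```text
time: 9.15
tool_pos: [0.5479, 0.3769, 0.1711]
ee_rot: [-3.138, -0.008, 0.001]
wrist_force: [-0.4, -0.2, -3.4]
width: 0.029
```

Call:
jog_arm([
  {"x":0,"y":0,"z":0.004,"rx":0,"ry":-0.4,"rz":0},
  {"x":0,"y":0,"z":0.002,"rx":0,"ry":0,"rz":0},
  {"x":0,"y":0,"z":0,"rx":0,"ry":0,"rz":0},
], claw=0)

```text
time: 9.4
tool_pos: [0.5497, 0.3776, 0.1711]
ee_rot: [-3.133, -0.008, 0.001]
wrist_force: [0.3, 0.7, -2.9]
width: 0.029
```

Call:
jog_arm([
  {"x":-0.001,"y":0,"z":0.006,"rx":-0.4,"ry":-0.4,"rz":0},
  {"x":0,"y":0,"z":0.004,"rx":0,"ry":0,"rz":0},
], claw=0)

```text
time: 9.57
tool_pos: [0.5518, 0.3785, 0.1704]
ee_rot: [-3.135, -0.014, 0.001]
wrist_force: [-2.6, -2.0, 7.9]
width: 0.0291
```

```bash
python3 - <<'E'
from h import *
np.set_printoptions(precision=4,suppress=True)
delta([.546,.376,.170],0)
s=snap('side','side10.png')
a=s['img'][80:240,160:360]; cv2.imwrite('pics/side10z.png',cv2.resize(a[:,:,::-1],(750,600)))
print(robot.get_obs()['wrist_force'])
E
```

```text
pos [0.5518 0.3785 0.1704] t 9.5667 shift(tool) [-0.0058  0.0025  0.0003] rot(deg,tool) [-0.38 -0.79  0.04]
[-3.0148 -2.3322  9.3864]
```

View pics/side10z.png

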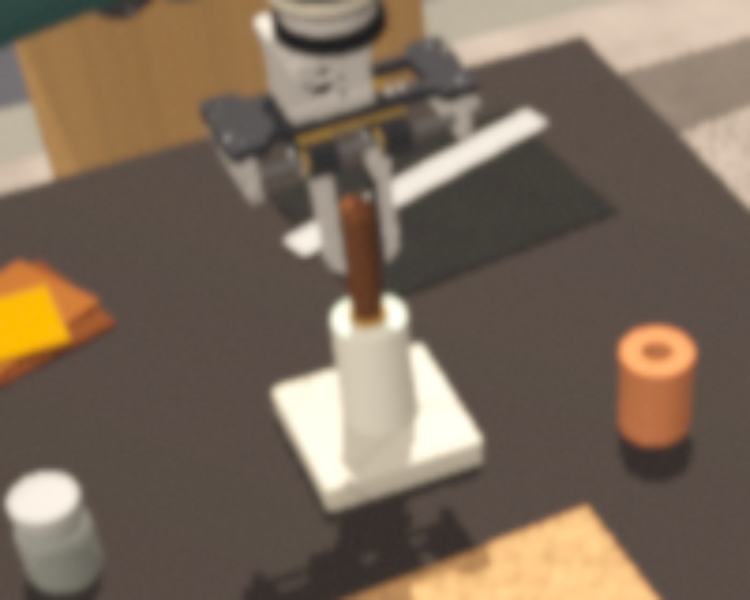

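Call:
jog_arm([
  {"x":0,"y":0,"z":0,"rx":0,"ry":-0.7,"rz":0},
  {"x":0,"y":0,"z":0,"rx":0,"ry":0,"rz":0},
  {"x":0,"y":0,"z":0,"rx":0,"ry":0,"rz":0},
  {"x":0,"y":0,"z":0,"rx":0,"ry":0,"rz":0},
  {"x":0,"y":0,"z":0,"rx":0,"ry":0,"rz":0},
  {"x":0,"y":0,"z":0,"rx":0,"ry":0,"rz":0},
], claw=1)

```text
time: 10.12
tool_pos: [0.5526, 0.3791, 0.1709]
ee_rot: [-3.133, -0.003, 0.001]
wrist_force: [-0.2, -1.0, 0.0]
width: 0.0654
```

```bash
python3 - <<'E'
from h import *
np.set_printoptions(precision=4,suppress=True)
delta([.546,.376,.170],0)
s=snap('side','side11.png')
a=s['img'][80:240,160:360]; cv2.imwrite('pics/side11z.png',cv2.resize(a[:,:,::-1],(750,600)))
snap('wrist','wrist11.png')
print(robot.get_obs()['wrist_force'])
E
```

```text
pos [0.5526 0.3791 0.1709] t 10.1167 shift(tool) [-0.0066  0.0031  0.0009] rot(deg,tool) [-0.47 -0.19  0.05]
[-0.6762  0.2328 -0.35  ]
```

View pics/side11z.png

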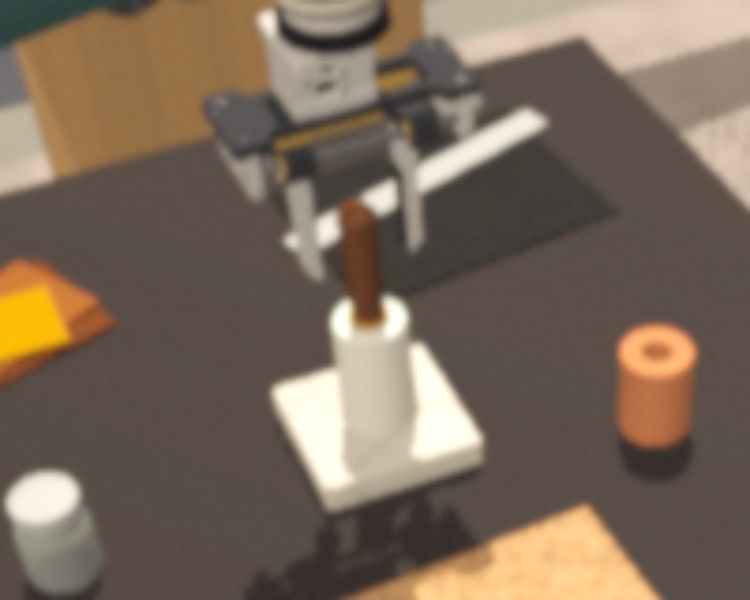

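View pics/wrist11.png

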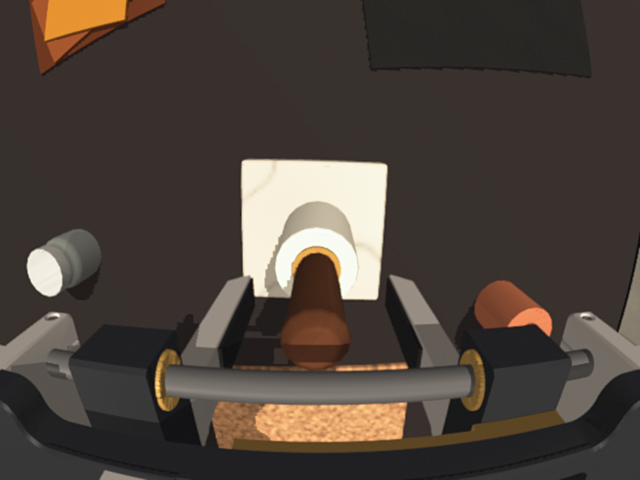

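The maul stands free on the slab with the fingers clear of it. Rising straight up.

Call:
jog_arm([
  {"x":-0.002,"y":0,"z":-0.012,"rx":-0.4,"ry":0,"rz":0},
  {"x":0,"y":0,"z":-0.025,"rx":0,"ry":0,"rz":0},
  {"x":0,"y":0,"z":-0.025,"rx":0,"ry":0,"rz":0},
  {"x":0,"y":0,"z":-0.025,"rx":0,"ry":0,"rz":0},
  {"x":0,"y":0,"z":-0.025,"rx":0,"ry":0,"rz":0},
  {"x":0,"y":0,"z":0,"rx":0,"ry":0,"rz":0},
], claw=1)

```text
time: 10.72
tool_pos: [0.5483, 0.3781, 0.281]
ee_rot: [3.136, 0.007, 0.001]
wrist_force: [-0.5, -0.3, 1.3]
width: 0.0938
```

```bash
python3 - <<'E'
from h import *
np.set_printoptions(precision=4,suppress=True)
delta([.54,-.08,.29],5)
s=snap('side','side12.png')
a=s['img'][40:240,160:360]; cv2.imwrite('pics/side12z.png',cv2.resize(a[:,:,::-1],(600,600)))
S=snap('scene','scene12.png')
E
```

```text
pos [0.5483 0.3781 0.281 ] t 10.7167 shift(tool) [-0.0088  0.4581 -0.0066] rot(deg,tool) [ 0.28  0.43 -4.94]
```

View pics/side12z.png

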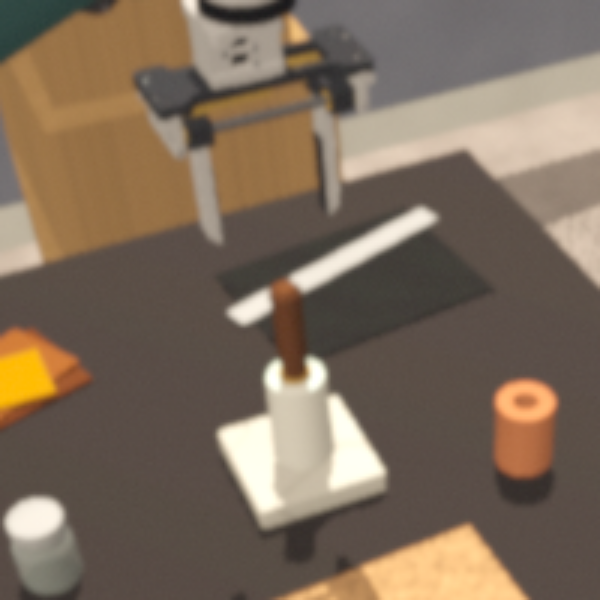

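View pics/scene12.png

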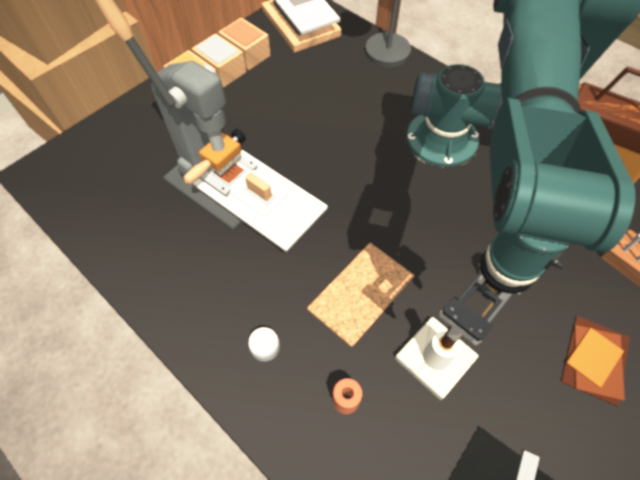

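The maul is upright and centred on the slab. The jig is now unobstructed in both fixed views (grip at about (258,186) in scene), so I'll zoom in.

```bash
python3 - <<'E'
from h import *
a=cv2.imread('pics/scene12.png')[130:230,190:290]; cv2.imwrite('pics/sc_z12.png',cv2.resize(a,(600,600),interpolation=cv2.INTER_CUBIC))
a=cv2.imread('pics/side12.png')[280:420,300:440]; cv2.imwrite('pics/si_z12.png',cv2.resize(a,(560,560),interpolation=cv2.INTER_CUBIC))
E
```

```text
(no output)
```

View pics/sc_z12.png

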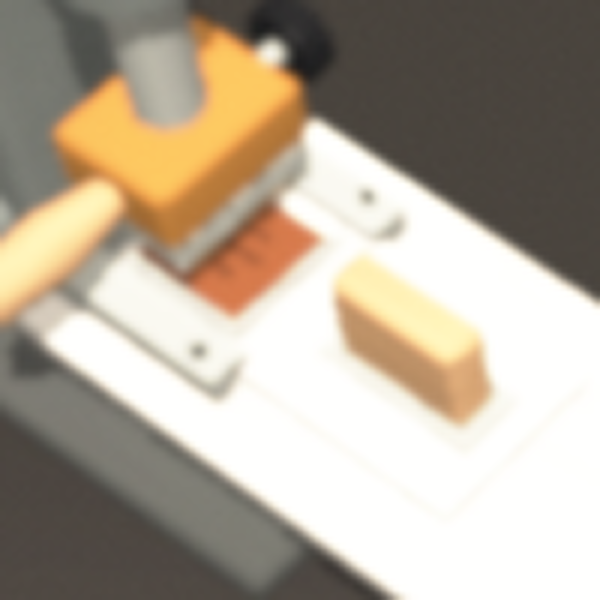

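View pics/si_z12.png

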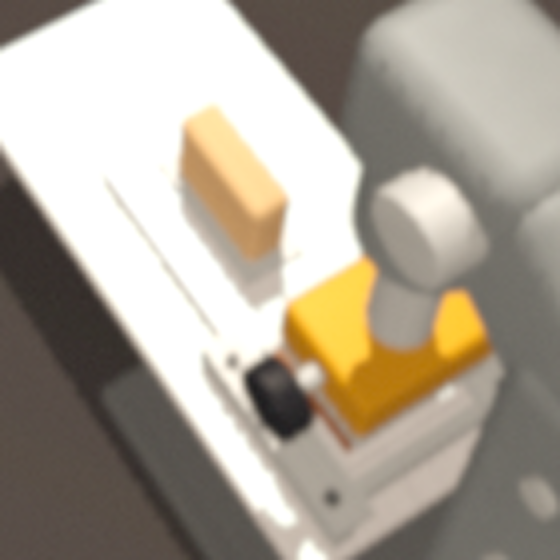

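Call:
jog_arm([
  {"x":0,"y":0.02,"z":-0.005,"rx":0,"ry":0.4,"rz":-1},
  {"x":0,"y":0.038,"z":-0.004,"rx":0,"ry":0,"rz":0},
  {"x":0,"y":0.038,"z":-0.004,"rx":0,"ry":0,"rz":0},
  {"x":0,"y":0.038,"z":-0.004,"rx":0,"ry":0,"rz":0},
  {"x":0,"y":0.038,"z":-0.004,"rx":0,"ry":0,"rz":0},
  {"x":0,"y":0.038,"z":-0.004,"rx":0,"ry":0,"rz":0},
  {"x":0,"y":0.038,"z":-0.004,"rx":0,"ry":0,"rz":0},
  {"x":0,"y":0.038,"z":-0.004,"rx":0,"ry":0,"rz":0},
  {"x":0,"y":0.038,"z":-0.004,"rx":0,"ry":0,"rz":0},
  {"x":0,"y":0.038,"z":0,"rx":0,"ry":0,"rz":0},
  {"x":0,"y":0.02,"z":0,"rx":0,"ry":0,"rz":0},
  {"x":0,"y":0,"z":0,"rx":0,"ry":0,"rz":0},
], claw=1)

```text
time: 11.82
tool_pos: [0.5468, -0.0192, 0.2823]
ee_rot: [3.124, 0.059, 0.027]
wrist_force: [-0.1, 0.3, 0.8]
width: 0.0938
```

```bash
python3 - <<'E'
from h import *
np.set_printoptions(precision=4,suppress=True)
S=cams.snapshot('scene');D=cams.snapshot('side');W=snap('wrist','wrist13.png')
cs,cd,cw=cal(S),cal(D),cal(W)
print('griptop',tri(ray(cs,257.75,181.4),ray(cd,358.1,320.1)),onz(cs,257.75,181.4,.14),onz(cd,358.1,320.1,.14))
f=lambda u,v:onz(cs,189.6+u/6,129.6+v/6,.14)
g=lambda u,v:onz(cd,299.6+u/4,279.6+v/4,.14)
for n,a,b in [('sc',(f(335,290)+f(365,258))/2,(f(485,332)+f(452,362))/2),('si',(g(285,200)+g(255,218))/2,(g(183,125)+g(213,107))/2)]:
    d=b-a; print(n,np.linalg.norm(d),np.degrees(np.arctan2(-d[0],d[1])))
a=W['img'][150:450,220:420]; cv2.imwrite('pics/w13z.png',cv2.resize(a[:,:,::-1],(400,600)))
print(cw)
delta([.54,-.12,.28],5)
print(cams.look_for('jig_grip',W))
E
```

```text
griptop (array([ 0.537 , -0.197 ,  0.1351]), np.float64(0.0017211650652314936)) [ 0.5378 -0.1929  0.14  ] [ 0.5366 -0.2004  0.14  ]
sc 0.062278745486917565 6.964538342566704
si 0.06345907029138088 4.260657279132738
(array([0.5547, 0.065 , 0.4605]), array([2.8554, 0.0598, 0.0318]), np.float64(371.64829954431775), np.float64(319.64537039725013), np.float64(240.4884256652622))
pos [ 0.5471 -0.0148  0.2829] t 11.9667 shift(tool) [-0.0103  0.1048  0.0051] rot(deg,tool) [ 0.78  3.37 -3.1 ]
[{'bbox': [273.8, 320.3, 80.6, 113.6], 'p': 0.8}]
```

View pics/wrist13.png

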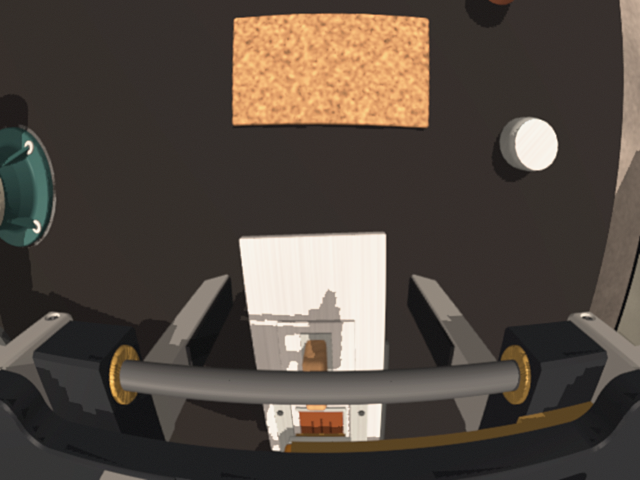

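The two-view fix puts the grip top at (0.537, -0.197, 0.135) with yaw about 5°, which agrees with the press frame. Moving above it.

Call:
jog_arm([
  {"x":-0.001,"y":0.02,"z":0,"rx":0.8,"ry":3.4,"rz":-3.1},
  {"x":0,"y":0.035,"z":0,"rx":0,"ry":0,"rz":0},
  {"x":0,"y":0.035,"z":0,"rx":0,"ry":0,"rz":0},
  {"x":0,"y":0.035,"z":0.01,"rx":0,"ry":0,"rz":0},
  {"x":0,"y":0.033,"z":0.01,"rx":0,"ry":0,"rz":0},
  {"x":0,"y":0.02,"z":0.01,"rx":0,"ry":0,"rz":0},
  {"x":0,"y":0,"z":0,"rx":0,"ry":0,"rz":0},
], claw=1)

```text
time: 12.6
tool_pos: [0.5663, -0.1818, 0.2498]
ee_rot: [-3.137, -0.005, 0.119]
wrist_force: [-0.6, 1.4, -1.1]
width: 0.0942
```

```bash
python3 - <<'E'
from h import *
np.set_printoptions(precision=4,suppress=True)
W=snap('wrist','wrist14.png')
print(cal(W))
delta([.538,-.196,.22],5)
E
```

```text
(array([ 0.5561, -0.1054,  0.43  ]), array([ 2.8757, -0.0043,  0.1203]), np.float64(371.64829954431775), np.float64(319.64537039725013), np.float64(240.4884256652622))
pos [ 0.5665 -0.1801  0.251 ] t 12.65 shift(tool) [-0.0304  0.0125  0.0307] rot(deg,tool) [-0.33 -0.33  1.9 ]
```

View pics/wrist14.png

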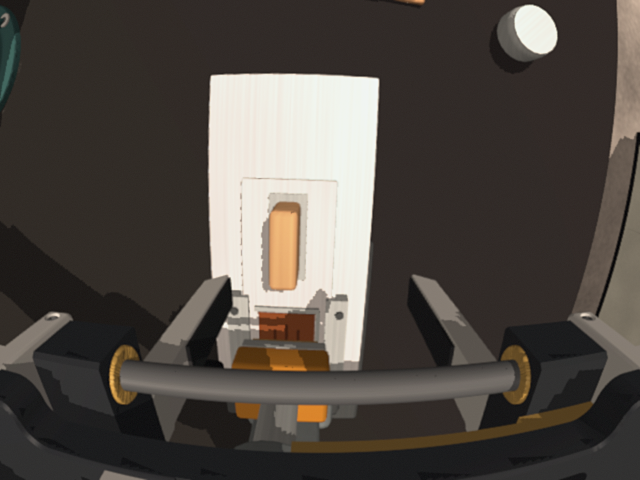

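```bash
python3 - <<'E'
from h import *
np.set_printoptions(precision=4,suppress=True)
cw=(np.array([ 0.5561, -0.1054,  0.43  ]), np.array([ 2.8757, -0.0043,  0.1203]),371.6483,319.6454,240.4884)
P=[onz(cw,*p,.14,1) for p in [(287,210),(283,290)]];d=P[0]-P[1];print(P,np.linalg.norm(d),np.degrees(np.arctan2(-d[0],d[1])))
P=[onz(cw,*p,.088,1) for p in [(242,178),(337,182)]];d=P[1]-P[0];print(P,np.linalg.norm(d),np.degrees(np.arctan2(d[1],d[0])),(P[0]+P[1])/2)
P=[onz(cw,*p,.08,1) for p in [(210,75),(379,79)]];d=P[1]-P[0];print(P,np.linalg.norm(d),np.degrees(np.arctan2(d[1],d[0])),(P[0]+P[1])/2)
W=cams.snapshot('wrist');a=W['img'][160:340,200:380]; cv2.imwrite('pics/w15z.png',cv2.resize(a[:,:,::-1],(600,600),interpolation=cv2.INTER_CUBIC))
E
```

```text
[array([ 0.5381, -0.1618,  0.14  ]), array([ 0.5412, -0.2305,  0.14  ])] 0.06874497223085047 2.6409984323182973
[array([ 0.4896, -0.1463,  0.088 ]), array([ 0.5779, -0.1403,  0.088 ])] 0.08854729456483933 3.9325312178000322 [ 0.5338 -0.1433  0.088 ]
[array([ 0.4458, -0.0502,  0.08  ]), array([ 0.6053, -0.0381,  0.08  ])] 0.15993787529305517 4.34531098567489 [ 0.5256 -0.0441  0.08  ]
```

View pics/w15z.png

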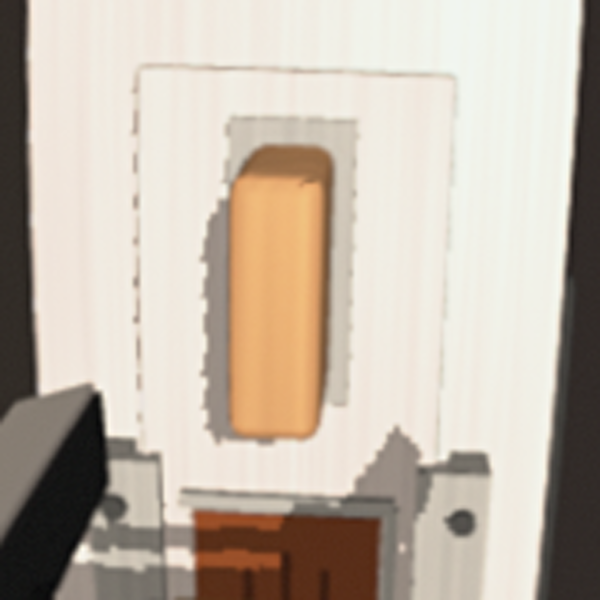

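Grip centre comes out at (0.539, -0.198) with yaw about 4.5°, consistent across all views. Aligning above it.

Call:
jog_arm([
  {"x":-0.029,"y":0.015,"z":0.005,"rx":-0.3,"ry":-0.3,"rz":2.3},
  {"x":0,"y":0,"z":0.02,"rx":0,"ry":0,"rz":0},
  {"x":0,"y":0,"z":0.02,"rx":0,"ry":0,"rz":0},
  {"x":0,"y":0,"z":0,"rx":0,"ry":0,"rz":0},
], claw=1)

```text
time: 13.03
tool_pos: [0.5429, -0.1895, 0.211]
ee_rot: [3.14, -0.011, 0.092]
wrist_force: [-1.3, 0.4, -0.5]
width: 0.0944
```

```bash
python3 - <<'E'
from h import *
np.set_printoptions(precision=4,suppress=True)
delta([.539,-.198,.095],4.5)
E
```

```text
pos [ 0.5429 -0.1895  0.211 ] t 13.0333 shift(tool) [-0.006   0.0079  0.1159] rot(deg,tool) [ 0.08 -0.63  0.78]
```

Call:
jog_arm([
  {"x":-0.006,"y":0.008,"z":0.005,"rx":0,"ry":-0.6,"rz":0.8},
  {"x":-0.001,"y":0.001,"z":0.02,"rx":0,"ry":0,"rz":0},
  {"x":-0.001,"y":0.001,"z":0.02,"rx":0,"ry":0,"rz":0},
  {"x":0,"y":0.001,"z":0.01,"rx":0,"ry":0,"rz":0},
  {"x":0,"y":0,"z":0,"rx":0,"ry":0,"rz":0},
], claw=1)

```text
time: 13.45
tool_pos: [0.5398, -0.197, 0.1624]
ee_rot: [3.135, -0.01, 0.087]
wrist_force: [-1.0, -0.7, -0.1]
width: 0.0939
```

```bash
python3 - <<'E'
from h import *
np.set_printoptions(precision=4,suppress=True)
delta([.539,-.198,.095],4.5)
W=snap('wrist','wrist16.png')
E
```

```text
pos [ 0.5398 -0.197   0.1624] t 13.45 shift(tool) [-0.0016  0.0005  0.0674] rot(deg,tool) [ 0.39 -0.58  0.45]
```

View pics/wrist16.png

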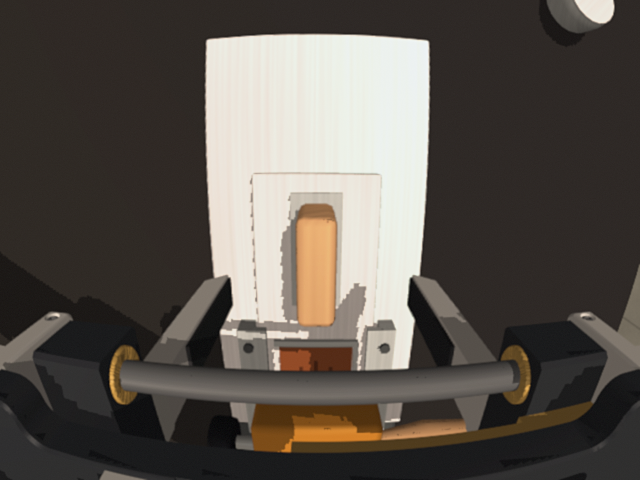

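The block is centred between the fingers and parallel to them. Descending.

Call:
jog_arm([
  {"x":-0.002,"y":0.001,"z":0.01,"rx":0.4,"ry":-0.6,"rz":0.4},
  {"x":0,"y":0.001,"z":0.02,"rx":0,"ry":0,"rz":0},
  {"x":-0.001,"y":0.001,"z":0.018,"rx":0,"ry":0,"rz":0},
  {"x":-0.001,"y":0.001,"z":0.01,"rx":0,"ry":0,"rz":0},
  {"x":0,"y":0,"z":0,"rx":0,"ry":0,"rz":0},
], claw=1)

```text
time: 13.92
tool_pos: [0.5412, -0.2031, 0.1104]
ee_rot: [3.136, -0.011, 0.079]
wrist_force: [-1.0, 1.0, -0.2]
width: 0.0939
```

```bash
python3 - <<'E'
from h import *
np.set_printoptions(precision=4,suppress=True)
delta([.539,-.198,.096],4.5)
E
```

```text
pos [ 0.5412 -0.2031  0.1104] t 13.9167 shift(tool) [-0.0019 -0.0054  0.0144] rot(deg,tool) [ 0.35 -0.6   0.05]
```

Call:
jog_arm([
  {"x":-0.002,"y":-0.005,"z":0.008,"rx":0.4,"ry":-0.6,"rz":0},
  {"x":0,"y":0,"z":0.008,"rx":0,"ry":0,"rz":0},
  {"x":0,"y":0,"z":0,"rx":0,"ry":0,"rz":0},
], claw=1)

```text
time: 14.17
tool_pos: [0.5399, -0.1986, 0.0953]
ee_rot: [-3.141, -0.002, 0.079]
wrist_force: [-0.1, 0.2, -0.2]
width: 0.0939
```

```bash
python3 - <<'E'
from h import *
np.set_printoptions(precision=4,suppress=True)
delta([.539,-.198,.096],4.5)
s=snap('side','side17.png')
a=s['img'][200:400,260:460]; cv2.imwrite('pics/side17z.png',cv2.resize(a[:,:,::-1],(600,600)))
E
```

```text
pos [ 0.5399 -0.1986  0.0953] t 14.1667 shift(tool) [-0.0009 -0.0006 -0.0007] rot(deg,tool) [-0.02 -0.09  0.01]
```

View pics/side17z.png

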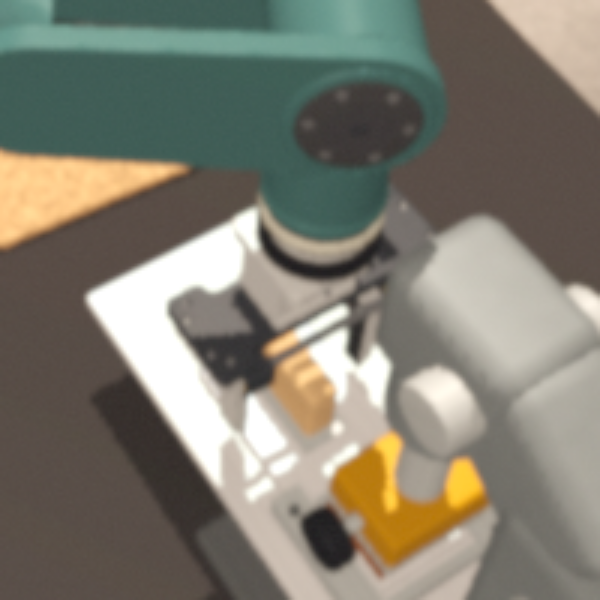

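The gripper is well in front of the head and straddles the block. Closing: 94 to 24 mm takes about 0.9 s.

Call:
jog_arm([
  {"x":-0.001,"y":0,"z":0,"rx":0,"ry":0,"rz":0},
  {"x":0,"y":0,"z":0,"rx":0,"ry":0,"rz":0},
  {"x":0,"y":0,"z":0,"rx":0,"ry":0,"rz":0},
  {"x":0,"y":0,"z":0,"rx":0,"ry":0,"rz":0},
  {"x":0,"y":0,"z":0,"rx":0,"ry":0,"rz":0},
  {"x":0,"y":0,"z":0,"rx":0,"ry":0,"rz":0},
  {"x":0,"y":0,"z":0,"rx":0,"ry":0,"rz":0},
  {"x":0,"y":0,"z":0,"rx":0,"ry":0,"rz":0},
  {"x":0,"y":0,"z":0,"rx":0,"ry":0,"rz":0},
  {"x":0,"y":0,"z":0,"rx":0,"ry":0,"rz":0},
  {"x":0,"y":0,"z":0,"rx":0,"ry":0,"rz":0},
  {"x":0,"y":0,"z":0,"rx":0,"ry":0,"rz":0},
], claw=0)

```text
time: 15.22
tool_pos: [0.5399, -0.1995, 0.0996]
ee_rot: [3.139, -0.005, 0.079]
wrist_force: [1.0, 0.7, 1.1]
width: 0.0238
```

```bash
python3 - <<'E'
from h import *
np.set_printoptions(precision=4,suppress=True)
d=np.array([-np.sin(np.radians(4.6)),np.cos(np.radians(4.6)),0])
o=robot.get_obs();print(d,o['wrist_force'],o['wrist_torque'])
delta(o['tool_pos']+.1*d,4.6)
E
```

```text
[-0.0802  0.9968  0.    ] [0.9681 0.745  1.0989] [ 0.0257  0.0149 -0.0653]
pos [ 0.5399 -0.1995  0.0996] t 15.2167 shift(tool) [-0.0002 -0.1    -0.0003] rot(deg,tool) [ 0.17 -0.31 -0.1 ]
```

Gripped, opening 23.8 mm. Drawing it out along the guides in short rows and checking for drift.

Call:
jog_arm([
  {"x":0,"y":-0.01,"z":0.001,"rx":0,"ry":-0.3,"rz":0},
  {"x":0,"y":-0.012,"z":0.001,"rx":0,"ry":0,"rz":0},
  {"x":0,"y":-0.012,"z":0.001,"rx":0,"ry":0,"rz":0},
], claw=0)

```text
time: 15.47
tool_pos: [0.5396, -0.1697, 0.0998]
ee_rot: [3.128, -0.006, 0.075]
wrist_force: [0.9, -4.9, 5.1]
width: 0.0237
```

```bash
cat >> h.py <<'E'
def prog():
    d=np.array([-np.sin(np.radians(4.6)),np.cos(np.radians(4.6)),0]);l=np.array([d[1],-d[0],0]);o=robot.get_obs();q=o['tool_pos']-[.5399,-.1995,.0996]
    print('along',q@d,'lat',q@l,'z',q[2],'F',o['wrist_force'],'T',o['wrist_torque'],'rot',o['ee_rot'],'w',o['width'])
E
python3 - <<'E'
from h import *
np.set_printoptions(precision=4,suppress=True)
prog()
E
```

```text
along 0.029752719368286436 lat 0.0021121525882252068 z 0.00021793773970338326 F [ 0.9224 -4.9104  5.068 ] T [-0.433   0.3017  0.1872] rot [ 3.1284 -0.0063  0.0746] w 0.02371001886210464
```

Call:
jog_arm([
  {"x":-0.002,"y":-0.012,"z":0,"rx":0.8,"ry":-0.4,"rz":-0.3},
  {"x":-0.001,"y":-0.015,"z":0.001,"rx":0,"ry":0,"rz":0},
  {"x":0,"y":-0.015,"z":0.001,"rx":0,"ry":0,"rz":0},
], claw=0)

```text
time: 15.72
tool_pos: [0.5343, -0.126, 0.0996]
ee_rot: [3.138, -0.003, 0.081]
wrist_force: [2.0, -4.8, 5.4]
width: 0.0238
```

```bash
python3 - <<'E'
from h import *
np.set_printoptions(precision=4,suppress=True)
prog()
E
```

```text
along 0.07367045900384606 lat 0.0002807961355575293 z -1.6930951064753064e-07 F [ 2.0495 -4.8091  5.4195] T [-0.578   0.2306  0.241 ] rot [ 3.1382 -0.003   0.081 ] w 0.023828405234256507
```

Call:
jog_arm([
  {"x":0,"y":-0.013,"z":0.001,"rx":0.2,"ry":0,"rz":0},
  {"x":0,"y":-0.013,"z":0.001,"rx":0,"ry":0,"rz":0},
  {"x":0,"y":-0.01,"z":0.001,"rx":0,"ry":0,"rz":0},
  {"x":0,"y":0,"z":0,"rx":0,"ry":0,"rz":0},
], claw=0)

```text
time: 16.05
tool_pos: [0.5317, -0.0839, 0.0998]
ee_rot: [3.139, -0.007, 0.088]
wrist_force: [1.1, -1.8, -1.1]
width: 0.0242
```

```bash
python3 - <<'E'
from h import *
np.set_printoptions(precision=4,suppress=True)
prog()
s=snap('side','side18.png')
a=s['img'][200:400,260:460]; cv2.imwrite('pics/side18z.png',cv2.resize(a[:,:,::-1],(600,600)))
s=snap('scene','scene18.png')
a=s['img'][110:260,160:360]; cv2.imwrite('pics/scene18z.png',cv2.resize(a[:,:,::-1],(800,600)))
E
```

```text
along 0.115837838697666 lat 0.0010794965430025287 z 0.00022866490861023214 F [ 1.1018 -1.8378 -1.1267] T [-0.0297 -0.1136  0.0425] rot [ 3.1391 -0.0075  0.0878] w 0.024184097256025376
```

View pics/side18z.png

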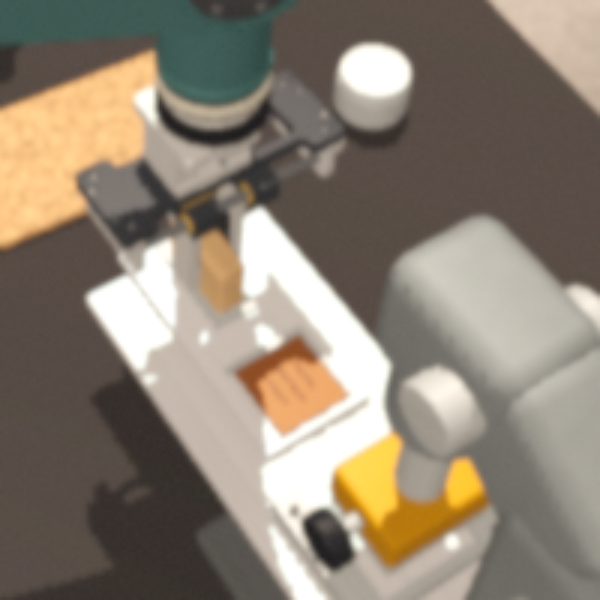

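View pics/scene18z.png

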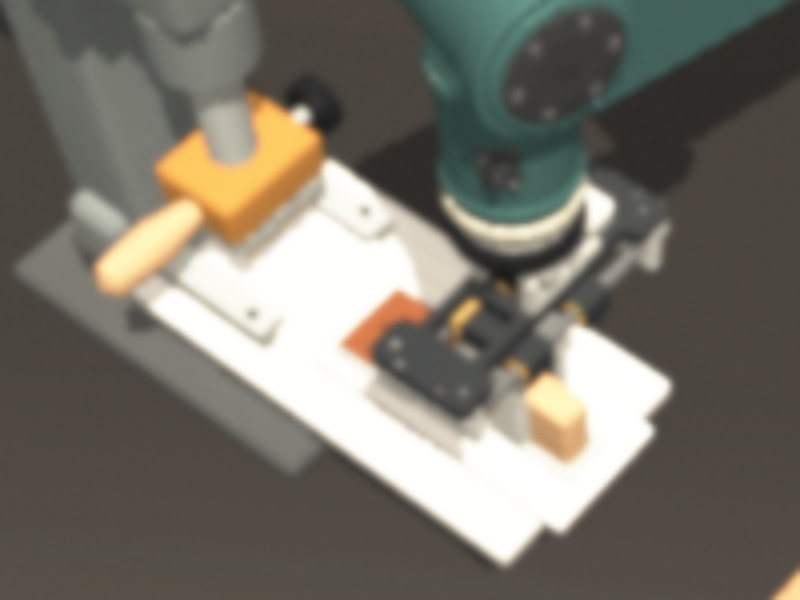

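The jig is fully drawn out (116 mm, patch and rear end well clear of the strips) and flat. Lifting gently.

Call:
jog_arm([
  {"x":0,"y":0,"z":-0.006,"rx":0,"ry":-0.4,"rz":0},
  {"x":0,"y":0,"z":-0.012,"rx":0,"ry":0,"rz":0},
  {"x":0,"y":0,"z":-0.014,"rx":0,"ry":0,"rz":0},
  {"x":0,"y":0,"z":-0.014,"rx":0,"ry":0,"rz":0},
  {"x":0,"y":0,"z":-0.01,"rx":0,"ry":0,"rz":0},
  {"x":0,"y":0,"z":0,"rx":0,"ry":0,"rz":0},
], claw=0)

```text
time: 16.65
tool_pos: [0.5235, -0.0803, 0.1455]
ee_rot: [-3.128, 0.028, 0.087]
wrist_force: [-0.5, -0.1, -3.3]
width: 0.0241
```

```bash
python3 - <<'E'
from h import *
np.set_printoptions(precision=4,suppress=True)
prog()
s=snap('side','side19.png')
a=s['img'][180:380,240:440]; cv2.imwrite('pics/side19z.png',cv2.resize(a[:,:,::-1],(600,600)))
W=snap('wrist','wrist19.png'); c=cal(W)
E
```

```text
along 0.12009262030534924 lat -0.0068125007388356385 z 0.04592885816368705 F [-0.4767 -0.1321 -3.2939] T [ 0.1029 -0.0895 -0.0306] rot [-3.1278  0.0283  0.0869] w 0.024110432315945708
```

View pics/side19z.png

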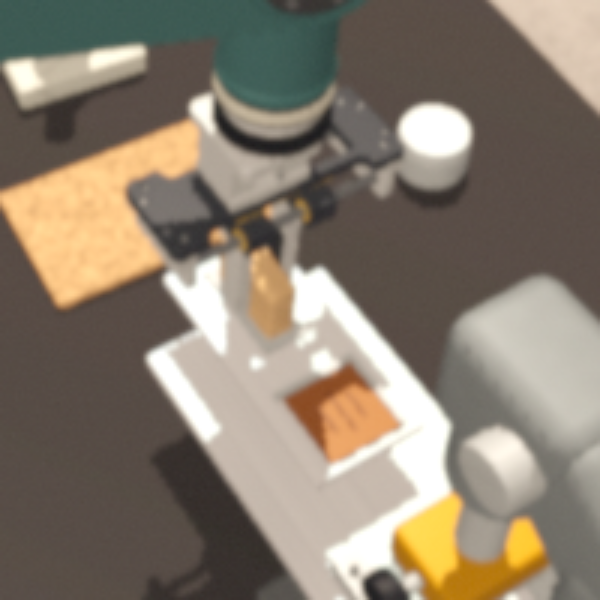

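View pics/wrist19.png

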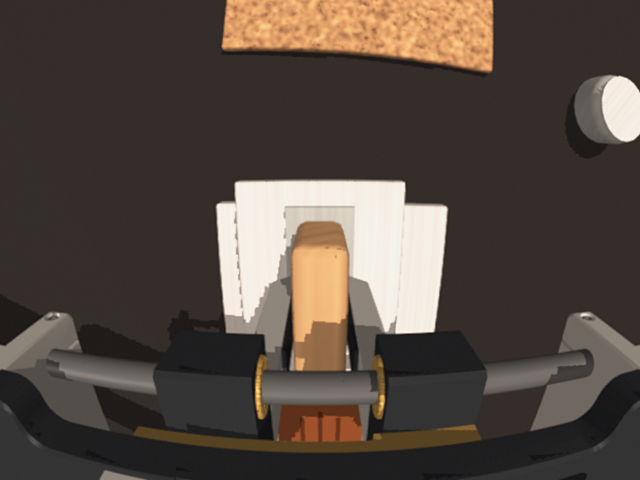

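Call:
jog_arm([
  {"x":-0.001,"y":-0.01,"z":-0.005,"rx":-0.8,"ry":1.6,"rz":0},
  {"x":-0.001,"y":-0.02,"z":-0.005,"rx":0,"ry":0,"rz":0},
  {"x":-0.001,"y":-0.025,"z":-0.004,"rx":0,"ry":0,"rz":0},
  {"x":-0.001,"y":-0.025,"z":-0.004,"rx":0,"ry":0,"rz":0},
  {"x":-0.001,"y":-0.025,"z":0,"rx":0,"ry":0,"rz":0},
  {"x":-0.001,"y":-0.025,"z":0,"rx":0,"ry":0,"rz":0},
  {"x":-0.001,"y":-0.025,"z":0,"rx":0,"ry":0,"rz":0},
  {"x":-0.001,"y":-0.025,"z":0,"rx":0,"ry":0,"rz":0},
  {"x":-0.001,"y":-0.02,"z":0,"rx":0,"ry":0,"rz":0},
  {"x":0,"y":-0.015,"z":0,"rx":0,"ry":0,"rz":0},
  {"x":0,"y":0,"z":0,"rx":0,"ry":0,"rz":0},
], claw=0)

```text
time: 17.67
tool_pos: [0.4855, 0.1407, 0.1446]
ee_rot: [-3.136, 0.033, 0.079]
wrist_force: [-0.5, -0.2, -4.5]
width: 0.0241
```

```bash
python3 - <<'E'
from h import *
np.set_printoptions(precision=4,suppress=True)
delta([.491,.148,.155],90)
print(robot.get_obs()['joint_positions'])
s=snap('scene','scene20.png')
E
```

```text
pos [0.4855 0.1407 0.1446] t 17.6667 shift(tool) [ 0.0057 -0.0069 -0.0105] rot(deg,tool) [ -1.68   1.3  -85.49]
[0.1639 0.0329 1.549  0.0084 1.5923 0.0854]
```

View pics/scene20.png

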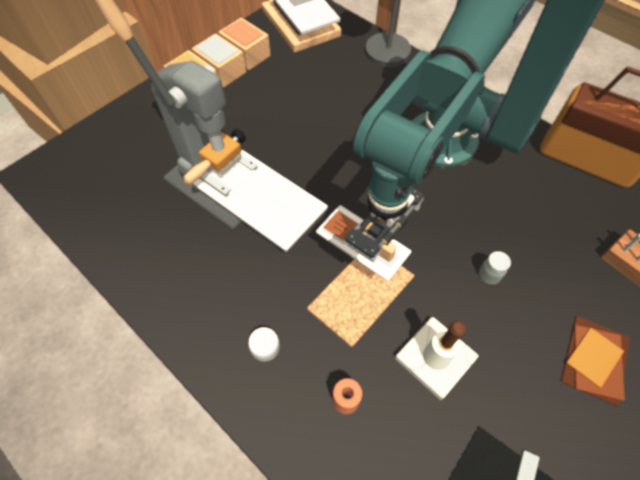

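The jig is held level over the mat, clear of the press. Now turning it by about +85°.

Call:
jog_arm([
  {"x":0,"y":0,"z":-0.003,"rx":-0.2,"ry":1.9,"rz":-3},
  {"x":0,"y":0,"z":0,"rx":0,"ry":0,"rz":-7},
  {"x":0,"y":0,"z":0,"rx":0,"ry":0,"rz":-7},
  {"x":0,"y":0,"z":0,"rx":0,"ry":0,"rz":-7},
  {"x":0,"y":0,"z":0,"rx":0,"ry":0,"rz":-7},
  {"x":0,"y":0,"z":0,"rx":0,"ry":0,"rz":-7},
  {"x":0,"y":0,"z":0,"rx":0,"ry":0,"rz":-7},
  {"x":0,"y":0,"z":0,"rx":0,"ry":0,"rz":-7},
  {"x":0,"y":0,"z":0,"rx":0,"ry":0,"rz":-7},
  {"x":0,"y":0,"z":0,"rx":0,"ry":0,"rz":-7},
  {"x":0,"y":0,"z":0,"rx":0,"ry":0,"rz":-5},
  {"x":0,"y":0,"z":0,"rx":0,"ry":0,"rz":0},
], claw=0)

```text
time: 18.72
tool_pos: [0.4799, 0.1244, 0.1346]
ee_rot: [-3.121, 0.018, 1.35]
wrist_force: [-0.2, -1.0, -4.5]
width: 0.0237
```

```bash
python3 - <<'E'
from h import *
np.set_printoptions(precision=4,suppress=True)
delta([.491,.148,.145],90)
s=snap('scene','scene21.png');D=snap('side','side21.png')
c=cal(D)
E
```

```text
pos [0.4799 0.1244 0.1346] t 18.7167 shift(tool) [ 0.0252  0.0055 -0.011 ] rot(deg,tool) [ -1.29   0.89 -12.67]
```

View pics/scene21.png

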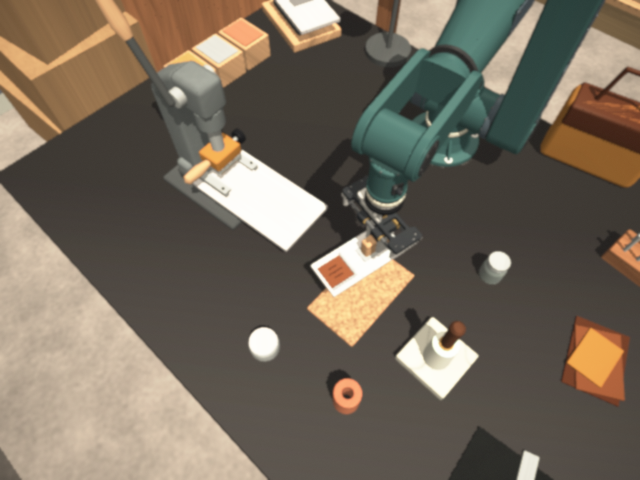

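View pics/side21.png

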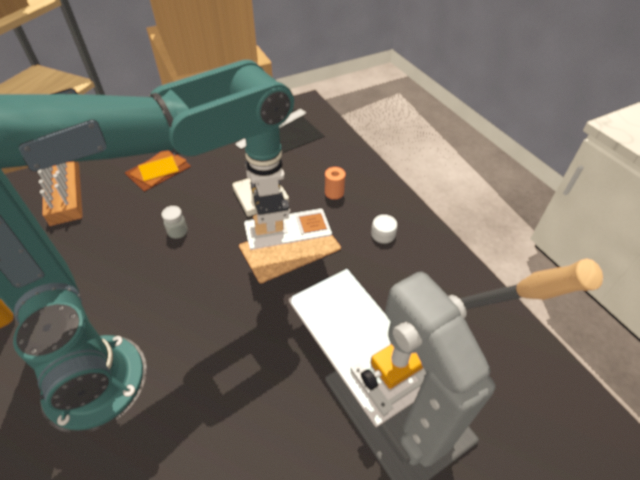

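Call:
jog_arm([
  {"x":0.012,"y":0.003,"z":-0.004,"rx":-1.3,"ry":0.9,"rz":-6},
  {"x":0.01,"y":0.003,"z":-0.002,"rx":0,"ry":0,"rz":-6},
  {"x":0,"y":0,"z":-0.002,"rx":0,"ry":0,"rz":0},
  {"x":0,"y":0,"z":0,"rx":0,"ry":0,"rz":0},
], claw=0)

```text
time: 19.15
tool_pos: [0.4892, 0.1431, 0.1409]
ee_rot: [-3.14, 0.003, 1.55]
wrist_force: [0.4, 0.7, -5.3]
width: 0.0244
```

```bash
python3 - <<'E'
from h import *
np.set_printoptions(precision=4,suppress=True)
delta([.491,.148,.13],90)
w0=([0.55,0.078,0.385],[2.871,0,0.001],371.648,319.645,240.488)
P=np.array([onz(w0,*p,.01,1) for p in [(192,20),(422,12),(425,140),(194,147)]]);print('cork w0',P.mean(0),P)
w13=([0.5547,0.065,0.4605],[2.8554,0.0598,0.0318],371.648,319.645,240.488)
P=np.array([onz(w13,*p,.01,1) for p in [(234,19),(428,17),(428,127),(233,126)]]);print('cork w13',P.mean(0),P)
s=snap('scene','scene22.png');D=snap('side','side22.png')
a=s['img'][200:350,280:480]; cv2.imwrite('pics/scene22z.png',cv2.resize(a[:,:,::-1],(800,600),interpolation=cv2.INTER_CUBIC))
a=D['img'][170:290,210:370]; cv2.imwrite('pics/side22z.png',cv2.resize(a[:,:,::-1],(800,600),interpolation=cv2.INTER_CUBIC))
E
```

```text
pos [0.4892 0.1431 0.1409] t 19.15 shift(tool) [0.0049 0.0017 0.0109] rot(deg,tool) [-0.11  0.19 -1.18]
cork w0 [0.5374 0.1467 0.01  ] [[0.4166 0.2128 0.01  ]
 [0.6555 0.2188 0.01  ]
 [0.6578 0.0808 0.01  ]
 [0.4197 0.0744 0.01  ]]
cork w13 [0.5375 0.1468 0.01  ] [[0.4166 0.2122 0.01  ]
 [0.6547 0.2209 0.01  ]
 [0.6584 0.0807 0.01  ]
 [0.4203 0.0733 0.01  ]]
```

View pics/scene22z.png

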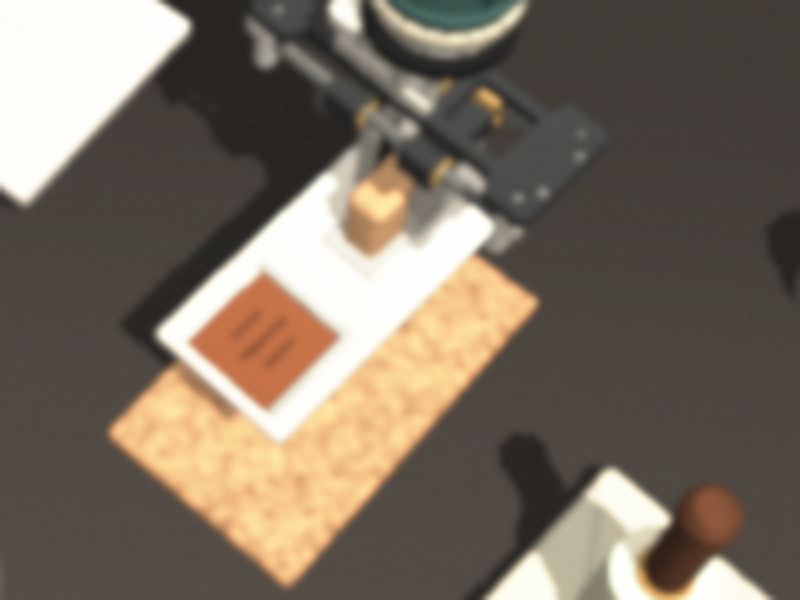

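View pics/side22z.png

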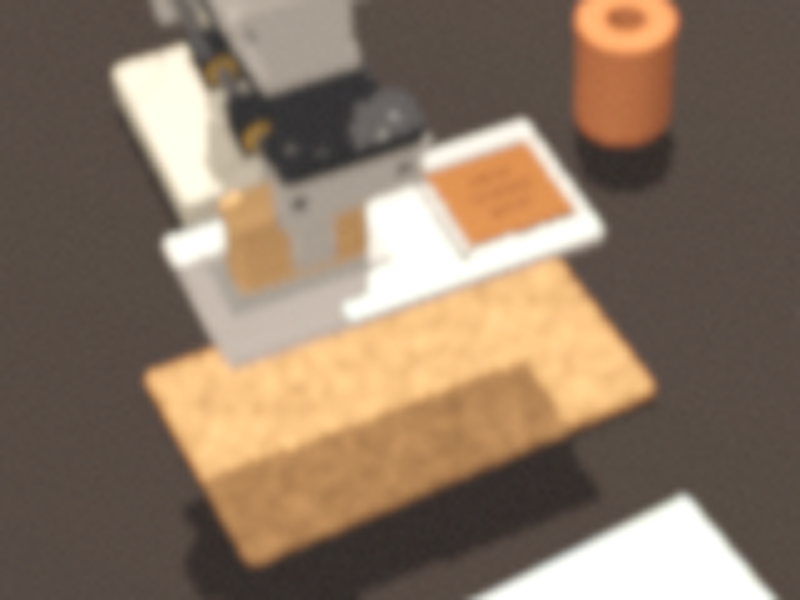

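Everything is aligned, and the wrist views put the cork centre at (0.537, 0.147). Lowering in stages: touchdown expected at TCP z ≈ 0.030.

Call:
jog_arm([
  {"x":0.005,"y":0.003,"z":0.008,"rx":0,"ry":0,"rz":-1.4},
  {"x":0,"y":0,"z":0.017,"rx":0,"ry":0,"rz":0},
  {"x":0,"y":0,"z":0.017,"rx":0,"ry":0,"rz":0},
  {"x":0,"y":0,"z":0.017,"rx":0,"ry":0,"rz":0},
  {"x":0,"y":0,"z":0,"rx":0,"ry":0,"rz":0},
], claw=0)

```text
time: 19.67
tool_pos: [0.493, 0.1474, 0.0785]
ee_rot: [-3.142, 0.003, 1.571]
wrist_force: [-1.5, -0.3, -4.9]
width: 0.0238
```

```bash
python3 - <<'E'
from h import *
np.set_printoptions(precision=4,suppress=True)
delta([.492,.1475,.03],90.7)
D=snap('side','side23.png')
a=D['img'][170:290,210:370]; cv2.imwrite('pics/side23z.png',cv2.resize(a[:,:,::-1],(800,600),interpolation=cv2.INTER_CUBIC))
E
```

```text
pos [0.493  0.1474 0.0785] t 19.6667 shift(tool) [ 0.0003 -0.001   0.0485] rot(deg,tool) [-0.    0.18 -0.67]
```

View pics/side23z.png

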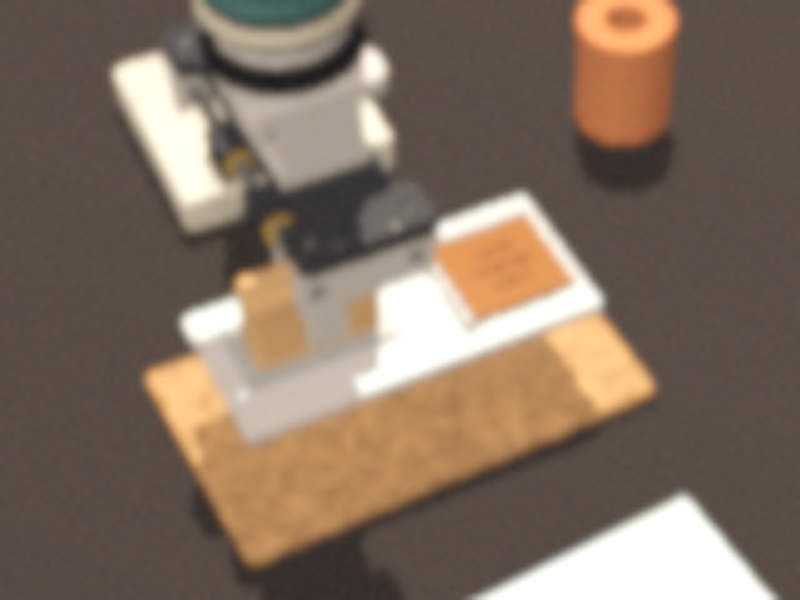

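Call:
jog_arm([
  {"x":0,"y":0,"z":0.014,"rx":0,"ry":0.2,"rz":-0.6},
  {"x":0,"y":0,"z":0.014,"rx":0,"ry":0,"rz":0},
  {"x":0,"y":0,"z":0.01,"rx":0,"ry":0,"rz":0},
  {"x":0,"y":0,"z":0.003,"rx":0,"ry":0,"rz":0},
  {"x":0,"y":0,"z":0,"rx":0,"ry":0,"rz":0},
], claw=0)

```text
time: 20.13
tool_pos: [0.4975, 0.1481, 0.0419]
ee_rot: [3.132, -0.002, 1.581]
wrist_force: [-0.0, 0.1, -5.2]
width: 0.0239
```

```bash
python3 - <<'E'
from h import *
np.set_printoptions(precision=4,suppress=True)
delta([.492,.1475,.03],90.7)
E
```

```text
pos [0.4975 0.1481 0.0419] t 20.1333 shift(tool) [-0.0006 -0.0056  0.0118] rot(deg,tool) [ 0.54 -0.11 -0.11]
```

Call:
jog_arm([
  {"x":-0.001,"y":-0.005,"z":0.006,"rx":0.5,"ry":0,"rz":0},
  {"x":0,"y":0,"z":0.004,"rx":0,"ry":0,"rz":0},
  {"x":0,"y":0,"z":0.003,"rx":0,"ry":0,"rz":0},
], claw=0)

```text
time: 20.38
tool_pos: [0.4944, 0.1474, 0.031]
ee_rot: [3.136, -0.003, 1.581]
wrist_force: [0.1, -0.0, -3.9]
width: 0.0237
```

```bash
python3 - <<'E'
from h import *
np.set_printoptions(precision=4,suppress=True)
delta([.492,.1475,.03],90.7)
D=snap('side','side24.png')
a=D['img'][170:290,210:370]; cv2.imwrite('pics/side24z.png',cv2.resize(a[:,:,::-1],(800,600),interpolation=cv2.INTER_CUBIC))
print(robot.get_obs()['wrist_force'],robot.get_obs()['wrist_torque'])
E
```

```text
pos [0.4944 0.1474 0.031 ] t 20.3833 shift(tool) [ 0.0001 -0.0024  0.001 ] rot(deg,tool) [ 0.31 -0.17 -0.12]
[-0.4204  0.1378 -5.054 ] [ 0.0302  0.1151 -0.0136]
```

View pics/side24z.png

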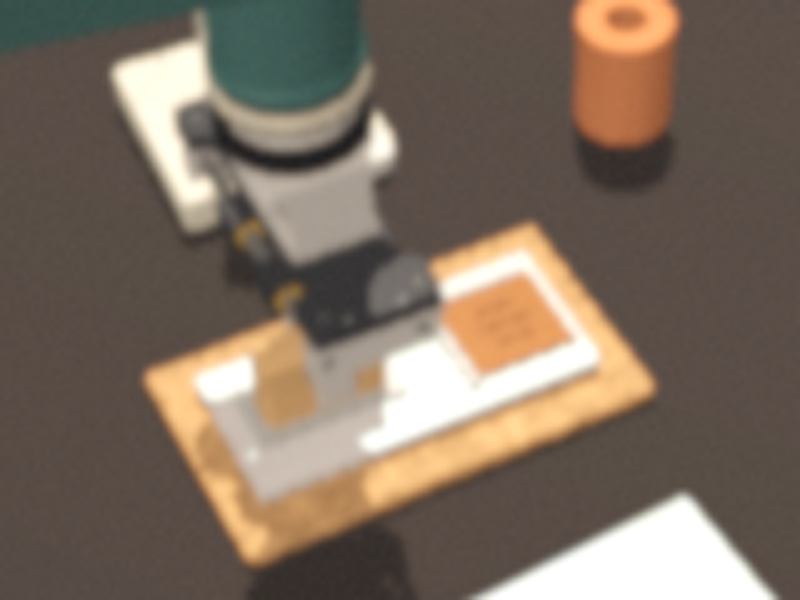

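The jig looks centred and nearly down. Pressing lightly to make contact.

Call:
jog_arm([
  {"x":0,"y":-0.002,"z":0.003,"rx":0.2,"ry":0,"rz":0},
  {"x":0,"y":0,"z":0.003,"rx":0,"ry":0,"rz":0},
], claw=0)

```text
time: 20.6
tool_pos: [0.4939, 0.1475, 0.0294]
ee_rot: [3.136, -0.002, 1.581]
wrist_force: [-9.5, -0.7, 14.5]
width: 0.0242
```

Contact (+14 N). Releasing.

Call:
jog_arm([
  {"x":0,"y":0,"z":0,"rx":0,"ry":0,"rz":0},
  {"x":0,"y":0,"z":0,"rx":0,"ry":0,"rz":0},
  {"x":0,"y":0,"z":0,"rx":0,"ry":0,"rz":0},
  {"x":0,"y":0,"z":0,"rx":0,"ry":0,"rz":0},
  {"x":0,"y":0,"z":0,"rx":0,"ry":0,"rz":0},
  {"x":0,"y":0,"z":0,"rx":0,"ry":0,"rz":0},
], claw=0.8)

```text
time: 21.1
tool_pos: [0.4997, 0.1486, 0.0362]
ee_rot: [3.121, -0.005, 1.582]
wrist_force: [-0.8, 0.3, 0.3]
width: 0.0602
```

```bash
python3 - <<'E'
from h import *
np.set_printoptions(precision=4,suppress=True)
delta([.492,.1475,.03],90.7);print(robot.get_obs()['wrist_force'])
D=snap('side','side25.png')
a=D['img'][170:290,210:370]; cv2.imwrite('pics/side25z.png',cv2.resize(a[:,:,::-1],(800,600),interpolation=cv2.INTER_CUBIC))
E
```

```text
pos [0.4997 0.1486 0.0362] t 21.1 shift(tool) [-0.001  -0.0078  0.0061] rot(deg,tool) [ 1.16 -0.28 -0.09]
[-0.7615  0.3306  0.3203]
```

View pics/side25z.png

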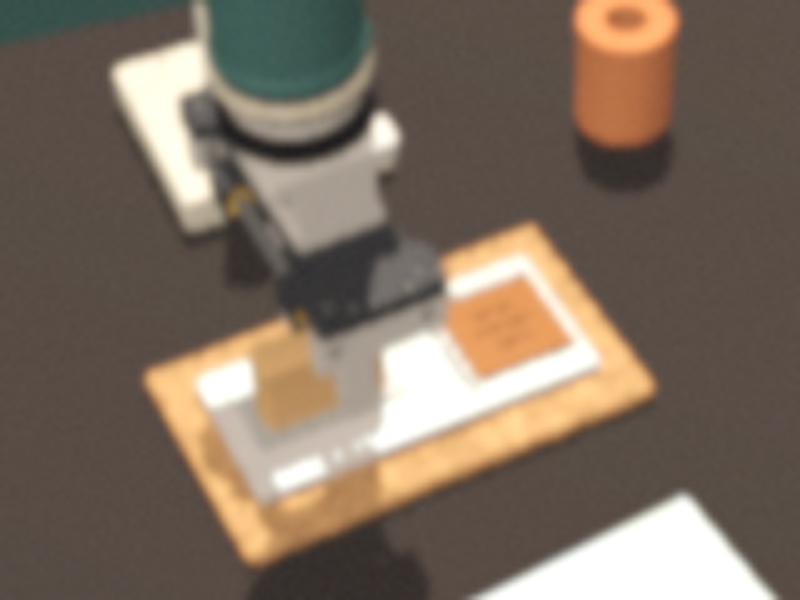

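Released. Rising clear; the path straight up is free.

Call:
jog_arm([
  {"x":0,"y":-0.004,"z":-0.01,"rx":0.8,"ry":0,"rz":0},
  {"x":0,"y":0,"z":-0.02,"rx":0,"ry":0,"rz":0},
  {"x":0,"y":0,"z":-0.025,"rx":0,"ry":0,"rz":0},
  {"x":0,"y":0,"z":-0.03,"rx":0,"ry":0,"rz":0},
  {"x":0,"y":0,"z":-0.035,"rx":0,"ry":0,"rz":0},
  {"x":0,"y":0,"z":-0.035,"rx":0,"ry":0,"rz":0},
  {"x":0,"y":0,"z":-0.035,"rx":0,"ry":0,"rz":0},
  {"x":0,"y":0,"z":-0.035,"rx":0,"ry":0,"rz":0},
  {"x":0,"y":0,"z":0,"rx":0,"ry":0,"rz":0},
], claw=0.8)

```text
time: 21.9
tool_pos: [0.4909, 0.1467, 0.2643]
ee_rot: [-3.132, -0.002, 1.581]
wrist_force: [0.3, 0.2, -0.1]
width: 0.075
```

```bash
python3 - <<'E'
from h import *
np.set_printoptions(precision=4,suppress=True)
S=snap('scene','scene26.png');D=snap('side','side26.png');W=snap('wrist','wrist26.png');print(cal(S),cal(D),cal(W))
a=S['img'][200:420,240:500]; cv2.imwrite('pics/scene26z.png',cv2.resize(a[:,:,::-1],(709,600),interpolation=cv2.INTER_CUBIC))
a=D['img'][120:290,190:410]; cv2.imwrite('pics/side26z.png',cv2.resize(a[:,:,::-1],(776,600),interpolation=cv2.INTER_CUBIC))
o=robot.get_obs();print(o['tool_pos'],o['time'])
E
```

```text
(array([0.9384, 0.3894, 1.0524]), array([-2.6239,  0.0039,  2.3248]), np.float64(468.4776167195731), np.float64(318.2896194531386), np.float64(242.6092687731943)) (array([ 0.2434, -0.5816,  0.9242]), array([-2.4254,  0.0026, -0.471 ]), np.float64(444.84081224829083), np.float64(313.5581904940083), np.float64(242.05484437999132)) (array([0.4145, 0.1457, 0.4391]), array([ 2.8906, -0.0002,  1.5824]), np.float64(371.64829954431775), np.float64(319.64537039725013), np.float64(240.4884256652622))
[0.488  0.1462 0.2556] 22.05
```

View pics/scene26z.png

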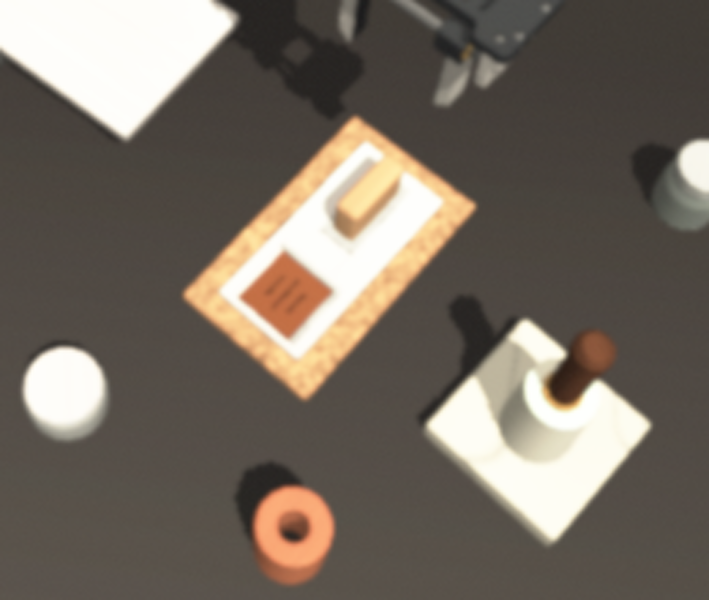

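View pics/side26z.png

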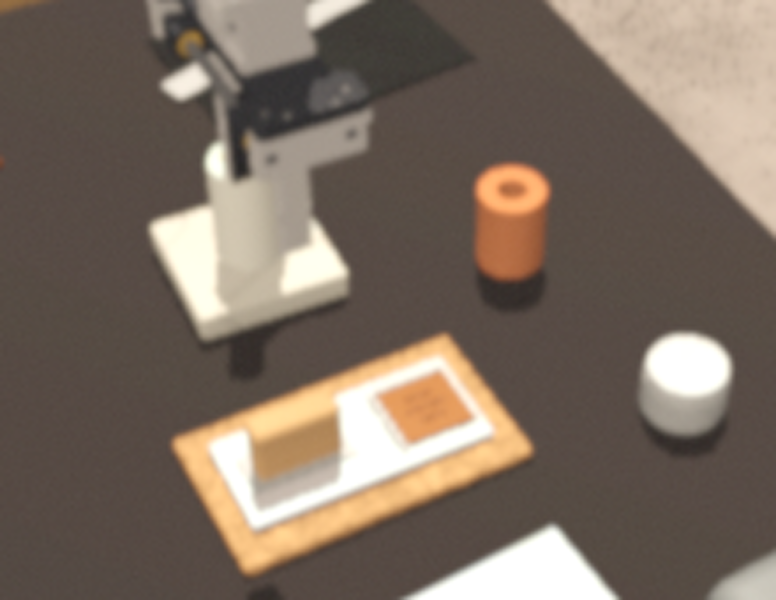

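View pics/wrist26.png

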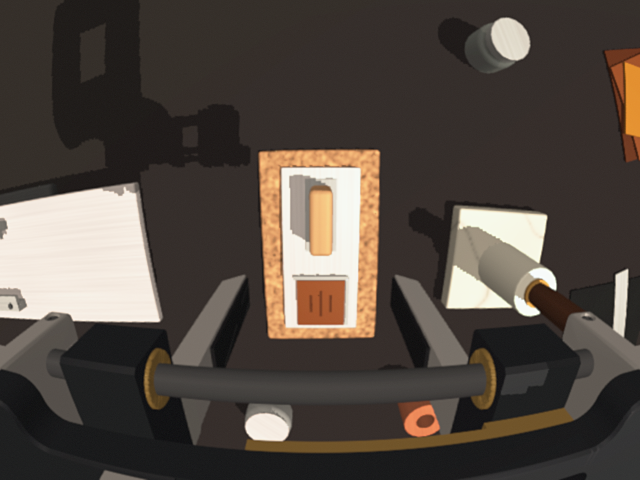

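All three views agree: the jig lies centred and parallel on the mat (average corner offset about 2 px, so under 5 mm). The maul is upright on the slab, the bystanders are in place, and the gripper is well clear. I'll let the arm settle and hand in.

Call:
jog_arm([
  {"x":0,"y":0,"z":0,"rx":0,"ry":0,"rz":0},
  {"x":0,"y":0,"z":0,"rx":0,"ry":0,"rz":0},
  {"x":0,"y":0,"z":0,"rx":0,"ry":0,"rz":0},
], claw=0.8)

```text
time: 22.3
tool_pos: [0.4857, 0.1457, 0.2493]
ee_rot: [-3.108, 0.002, 1.581]
wrist_force: [0.1, 0.5, -0.5]
width: 0.0749
```

```bash
python3 - <<'E'
from h import *
o=robot.get_obs();print(o['tool_pos'],o['wrist_force'],abs(o['qvel']).max())
print(ticket.close_job())
E
```

```text
[0.48571764 0.14573645 0.24928619] [ 0.05205203  0.51301276 -0.50116927] 0.03211051871685081
the job is handed in; nothing more can be done
None
```

The job is done and handed in at about 22 s; closing the job reports no verdict.

**What I did:** I stood the maul upright on the slab and let go of it. I then drew the jig about 116 mm straight out along its guides, lifted it, turned it by about 86° and set it down on the cork mat.

**Last checks:**
- **Jig:** in the pictures it lies flat on the mat and parallel to it, with its centre within about 5 mm of the mat's centre.
- **Maul:** it stands upright near the slab's centre.
- **Bystanders:** they look unmoved by eye; I did not re-measure their positions.
- **Arm:** the gripper is clear, with about 0.5 N of wrist force. The highest wrist force I read was about 17 N, as the jig touched the mat, and I saw nothing touch the press head.

**What failed or disagreed:**
- My first move call was refused as "invalid input". It worked once I listed every key in each row and gave the claw value.
- The tool drifted up to about 30 mm off the commanded path on the longer moves, so I corrected it in small steps.
- The side camera placed the slab's centre about 15 mm nearer the robot in y than the scene and wrist views, which agreed with each other; I used those two.

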